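Sort the repair parts at the radio desk

ROBOT

A 6-joint arm with a two-finger parallel gripper is mounted at the origin on the work surface. World frame = base frame: x ahead of the robot, y to its left, z up, the work surface at z = 0. Lengths are in mm, angles in rad, forces in N, time in s.
With the tool pointing down it reaches from about 350 to 875 mm from the base axis. Payload 4.2 kg.
Tool frame: the origin (TCP) lies midway between the tips of the shut fingers; the grasp point (between the pads) lies 19 mm behind it; z points along the fingers, y is the direction in which the jaws open and shut (so a half turn about z gives the same grasp; the last joint's range is limited). The gripper opens to 85 mm and grips with 20 to 120 N. Pads are 22 mm wide; open, the fingers measure 114 mm over their backs; the gripper's body (76 mm by 85 mm) begins 54 mm behind the grasp point. The pads swing forward as they close: fully open they stand 13 mm farther back than shut.
Start: joints at [-1.009, 0.385, 0.008, 0, -1.194, -0.259], TCP at [186.387, -596.539, 231.312] pointing down, gripper open.
Joint ranges: [-3.14, 3.14], [-1.21, 2.06], [-1.07, 1.41], [-3.16, 2.05], [-2.99, -0.16], [-3.1, 3.1]. Speed limits (rad/s): [2.79, 2.79, 3.14, 3.14, 3.14, 3.14].

INTERFACE

Orientations are given as a unit quaternion [x, y, z, w].
In Python, from bench import arm gives the robot as it stands.
- The arm moves only by the tool servo_tool, never from a script. Its argument "rows" is a list of rows, each an object of numbers: "fingers": the finger opening in cm, from 0 to 8.54; "x", "y", "z": the shift along the tool's x, y, z in cm; "turn": the turn about the tool's z in degrees. A call has 1 to 10 rows; each row shifts and turns the commanded pose from where the row before left it, along the tool's axes as they then stand; what a row does not reach is not made up. A row lasts 1/12 s, in which the tool goes at most 41.7 mm and 7.16 degrees, less where a joint would pass 70% of its speed; a pose out of reach is approached as far as the arm can. A call is refused whole if a number of a shift passes 4.17 or a number of a turn 7.16, either way. A call with a gripper value outside its range is refused whole. The fingers move at their own pace and stop on an object; the grip force is fixed at half the most. Time passes only in rows, so rows that do not move let the fingers close. It gives the time, the measured TCP pose, the force and the opening at its end, in the units of the state.
- arm.read_state(): the state, without advancing time (a new reading comes with each control period).
- arm.get_image(name): name is "side" or "top" or "wrist"; returns (picture, depth): 420x560x3 uint8, red, green, blue; 420x560 float32, mm along the optical axis (not along the pixel's ray), 0 where there is no reading.
- arm.camera_model(name): a dict with "fx", "fy", "cx", "cy" (pixels), "pose" (4x4, takes a point from camera to world coordinates). Camera axes: x right, y down, z forward; pixel columns grow to the right and rows downward; lengths in mm; the calibration is good to about 2 mm. A picture is of the moment at which its call begins: read the wrist's pose just before it. camera_model takes no time and is no camera call; for the wrist camera it gives the pose at the moment of the call.
- arm.job_done(): hands the job in, once; it reports no verdict.
The state is a dict: "clock": time; "joints": joint angles; "joint_vel": joint speeds; "joint_efforts": joint torques, N m; "position": TCP position; "ee_rot": TCP orientation; "contact_force": force on the tool from outside, world axes, zero at the start; "wrist_torque": the same for the moment, N m; "gripper_width": finger opening in mm.
Only numpy, scipy, OpenCV 4.12 (cv2) and the standard library are available. Lean on these libraries where they do the work, as an engineer would, in place of code of your own. Each camera call takes 0.05 s, during which the arm holds its last target.

TASK

Sort the parts left on the radio desk: both ferrite rings into the round steel dish, the two coax chassis sockets into the long grey divided tray, one in each compartment, and the relay into the square wooden box. Each part must end standing on the floor of its container, the same way up as it stands now and not stacked; set the parts down rather than dropping them. Leave the little oil bottle and the rubber stamp standing where they are.

Things in the scene. Friction and masses are not known exactly. Their poses are not given: they have to be found in the camera images.
- ring_a: Ferrite ring core, dark metallic grey, outer diameter 50 mm, round hole of 28 mm, 20 mm high, about 90 g, lying flat with its hole upright. Origin: centre of its underside; z up along its axis. The two rings are alike.
- ring_b: Ferrite ring core, dark metallic grey, outer diameter 50 mm, round hole of 28 mm, 20 mm high, about 90 g, lying flat with its hole upright. Origin: centre of its underside; z up along its axis. The two rings are alike.
- socket_a: Coax chassis socket, bright steel: a square flange 34 x 34 mm, 4 mm thick, lies on the desk and a round threaded barrel of 22 mm diameter stands up from its middle to a total height of 32 mm; white and brass at the top of the barrel. About 80 g. Origin: centre of the flange's underside; z up, x and y along the flange's sides. The two sockets are alike.
- socket_b: Coax chassis socket, bright steel: a square flange 34 x 34 mm, 4 mm thick, lies on the desk and a round threaded barrel of 22 mm diameter stands up from its middle to a total height of 32 mm; white and brass at the top of the barrel. About 80 g. Origin: centre of the flange's underside; z up, x and y along the flange's sides. The two sockets are alike.
- relay: Relay: an upright white plastic block on a black base, 38 mm along its x, 28 mm along its y, 44 mm high, about 70 g, turned any way about the vertical. Origin: centre of its underside; z up.
- dish: Round open steel dish, fixed to the desk: outer diameter 152 mm at the rim, inner diameter about 140 mm at the floor, wall 4 mm, rim 12 mm above the desk, flat floor 4 mm above the desk. Origin: centre of its underside, at desk height. Place for both rings, side by side.
- tray: Long open grey plastic tray, fixed to the desk: 90 mm along its x, 160 mm along its y, walls 4 mm thick and 12 mm high, floor 4 mm above the desk. A divider 4 mm thick and as high as the walls crosses the middle (at y = 0) and makes two compartments, each 82 mm in x by 74 mm in y inside, centred at y = +39 mm and -39 mm. Origin: centre of its underside, at desk height. Place for the sockets, one in each compartment.
- bin: Square open wooden box, fixed to the desk: 90 x 90 mm outside, walls 4 mm thick and 20 mm high, floor 4 mm above the desk, 82 x 82 mm inside. Origin: centre of its underside, at desk height; x and y along its sides. Place for the relay.
- oiler: Bystander: small amber glass oil bottle with a black cap, 32 mm in diameter, 60 mm high, standing loose among the parts; it must stay upright within 20 mm of where it stood. Origin: centre of its underside, z up.
- stamp: Bystander: rubber stamp, dark wooden block 46 mm along its x, 30 mm along its y, with a light wooden knob, 50 mm high in all, standing loose among the parts; it must stay upright within 20 mm of where it stood. Origin: centre of its underside, z up.
Mind the look-alikes: they are no part of the job. What is shaped like the relay but blue or pink is not meant. What is shaped like the ring_b but orange is not meant.

How it is judged (in metres and radians):
At the end, for the whole second after the job is handed in: Rings in the dish (centres within 50 mm of its centre), one socket per tray compartment, relay in the box; each upright within 0.15 rad, its underside within 4 mm of the container floor, at rest. Bottle and stamp upright (0.2 rad) and within 20 mm of their starts (angle between each of ring_a, ring_b, socket_a, socket_b, relay's own z axis and vertical below 0.15 rad and z of ring_a in the frame of dish between 0.001 and 0.008 m and linear speed of each of ring_a, ring_b, socket_a, socket_b, relay below 0.02 m/s and angular speed of each of ring_a, ring_b, socket_a, socket_b, relay below 0.3 rad/s and z of ring_b in the frame of dish between 0.001 and 0.008 m and z of socket_a in the frame of tray between 0.001 and 0.008 m and z of socket_b in the frame of tray between 0.001 and 0.008 m and z of relay in the frame of bin between 0.001 and 0.008 m and horizontal distance between each of ring_a, ring_b and dish below 0.05 m and ((x of socket_a in the frame of tray between -0.036 and 0.036 m and y of socket_a in the frame of tray between 0.008 and 0.072 m and x of socket_b in the frame of tray between -0.036 and 0.036 m and y of socket_b in the frame of tray between -0.072 and -0.008 m) or (x of socket_b in the frame of tray between -0.036 and 0.036 m and y of socket_b in the frame of tray between 0.008 and 0.072 m and x of socket_a in the frame of tray between -0.036 and 0.036 m and y of socket_a in the frame of tray between -0.072 and -0.008 m)) and x of relay in the frame of bin between -0.036 and 0.036 m and y of relay in the frame of bin between -0.036 and 0.036 m and distance of each of oiler, stamp from where it was at the start of the episode below 0.02 m and angle between each of oiler, stamp's own z axis and vertical below 0.2 rad); the robot touches nothing.
It fails at once if the oil bottle or the rubber stamp is pushed more than 20 mm or tipped (distance of any of oiler, stamp from where it was at the start of the episode above 0.02 m or angle between any of oiler, stamp's own z axis and vertical above 0.5 rad).
It fails at once if a part is dropped or thrown (moves faster than 0.8 m/s out of the fingers, as after a fall of about 30 mm) ((linear speed of ring_a above 0.8 m/s and contact force between ring_a and the fingers below 0.05 N) or (linear speed of ring_b above 0.8 m/s and contact force between ring_b and the fingers below 0.05 N) or (linear speed of socket_a above 0.8 m/s and contact force between socket_a and the fingers below 0.05 N) or (linear speed of socket_b above 0.8 m/s and contact force between socket_b and the fingers below 0.05 N) or (linear speed of relay above 0.8 m/s and contact force between relay and the fingers below 0.05 N)).
It also fails if it takes over 128 s, if anything falls off the work surface, if the arm or the gripper's body presses on something with over 40 N, if the wrist force passes 120 N, or if a joint passes its speed limit or range.

## Working session

There is one attempt and no reset: what is moved stays moved. The work goes in short steps, Python scripts to look and compute and a tool call to move; the robot and the scene stay as the last step left them, time stands still between calls to the robot, and variables do not carry over. Pictures are saved under pics/ and viewed, and the job is handed in when it is done.

Besides the shell and the picture viewer there is one more tool, called after "Call:" in YAML: its name, and indented under it one key for each argument. servo_tool: Moves the arm, as the interface text tells. Its arguments: {"type":"object","properties":{"rows":{"type":"array","items":{"type":"object","properties":{"fingers":{"type":"number"},"x":{"type":"number"},"y":{"type":"number"},"z":{"type":"number"},"turn":{"type":"number"}}}}},"required":["rows"]}

```bash
mkdir -p pics; ls; python3 - <<'E'
from bench import arm
import cv2,numpy as np
s=arm.read_state();print(s)
for n in ("top","side","wrist"):
    im,d=arm.get_image(n)
    cv2.imwrite(f"pics/{n}0.png",im[:,:,::-1]); np.savez(f"{n}0.npz",im=im,d=d)
    m=arm.camera_model(n);print(n,{k:(np.round(v,3).tolist()) for k,v in m.items()})
E
```

```text
pics
{'clock': 0.0, 'joints': array([-1.00938077e+00,  3.85573631e-01,  6.60538699e-03, -4.77801589e-04,
       -1.19398452e+00, -2.58595513e-01]), 'joint_vel': array([ 0.00066406,  0.00029668,  0.00121391,  0.00050998, -0.00147703,
       -0.00119799]), 'joint_efforts': array([ 4.07535827e-04, -3.92290843e+01,  1.88398433e+01,  4.18594748e+00,
       -4.65996709e-03, -4.87036459e-06]), 'position': array([ 186.21798486, -596.0004029 ,  230.2064162 ]), 'ee_rot': array([-1.50744946e-01,  9.88572076e-01,  1.07736351e-03, -2.26151139e-04]), 'contact_force': array([-0.16624746, -0.86344991,  0.23230656]), 'wrist_torque': array([-0.00198617, -0.03337197,  0.00486309]), 'gripper_width': 85.092739439271}
top {'fx': 527.444, 'fy': 527.444, 'cx': 283.752, 'cy': 216.301, 'pose': [[-0.012, -0.982, 0.191, 202.729], [-1.0, 0.013, 0.003, 14.179], [-0.005, -0.191, -0.982, 1512.661], [0.0, 0.0, 0.0, 1.0]]}
side {'fx': 455.735, 'fy': 455.735, 'cx': 279.783, 'cy': 214.451, 'pose': [[-0.773, -0.436, 0.461, -33.174], [-0.634, 0.527, -0.565, 656.903], [0.003, -0.729, -0.684, 860.956], [0.0, 0.0, 0.0, 1.0]]}
wrist {'fx': 363.501, 'fy': 363.501, 'cx': 277.28, 'cy': 205.995, 'pose': [[-0.298, 0.914, 0.276, 117.582], [0.955, 0.285, 0.088, -617.458], [0.001, 0.29, -0.957, 373.419], [0.0, 0.0, 0.0, 1.0]]}
```

View pics/top0.png

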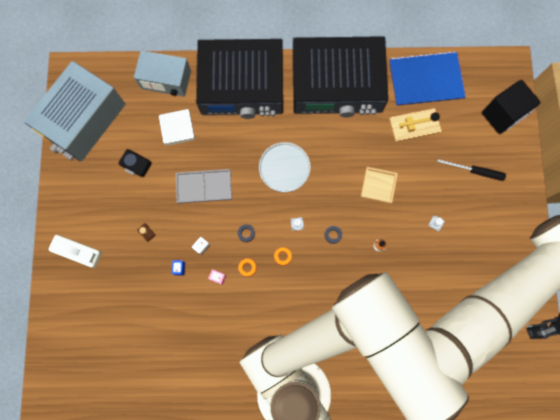

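View pics/side0.png

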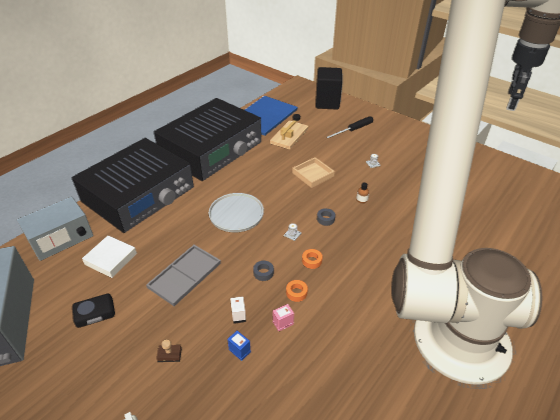

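View pics/wrist0.png

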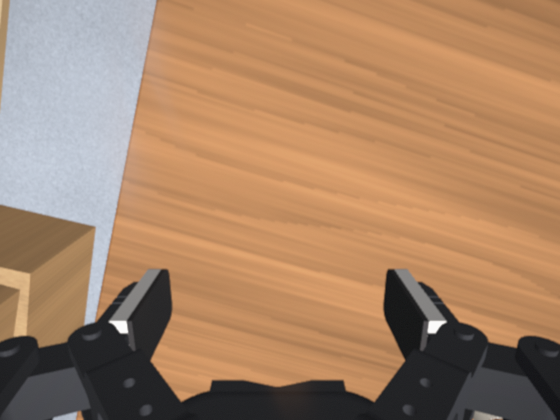

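The top view shows:
- **Rings:** dark rings at (246,233) and (333,235). The orange look-alikes are at (247,267) and (283,256).
- **Sockets:** (297,223) and (437,223).
- **Relay:** white at (201,245). The blue (178,267) and pink (217,277) blocks are look-alikes.
- **Containers:** dish (284,167), tray (203,186), box (379,185).
- **Bystanders:** bottle (380,244) and stamp (146,232).

I'll choose the dark rings and the white relay. Next I'll measure, and check them in a close crop.

```bash
cat > h.py <<'E'
import numpy as np,cv2
def world(m,u,v,d):
    P=np.stack([(u-m["cx"])/m["fx"]*d,(v-m["cy"])/m["fy"]*d,d],-1)
    T=np.array(m["pose"]);return P@T[:3,:3].T+T[:3,3]
def ray(m,u,v,z):
    T=np.array(m["pose"]);r=T[:3,:3]@np.array([(u-m["cx"])/m["fx"],(v-m["cy"])/m["fy"],1.])
    return T[:3,3]+r*(z-T[2,3])/r[2]
E
python3 - <<'E'
from bench import arm
from h import *
for n in("top","side"):
    f=np.load(n+"0.npz");im=f["im"];d=f["d"];m=arm.camera_model(n)
    v,u=np.mgrid[:420,:560];W=world(m,u,v,d)
    desk=(d>0)&(W[...,0]>330)&(W[...,0]<560)&(abs(W[...,1])<360)
    print(n,"desk z",np.median(W[desk][:,2]))
    z=W[...,2]
    for lo,tag in((7,"h"),):
        mk=(desk&(z>lo+0)&(z<150)).astype(np.uint8)
        k,lab,st,c=cv2.connectedComponentsWithStats(mk)
        for i in range(1,k):
            if st[i,4]<25: continue
            q=lab==i;p=W[q];t=p[p[:,2]>np.percentile(p[:,2],70)-3]
            (bx,by)=(p.min(0)+p.max(0))[:2]/2
            r=cv2.minAreaRect(p[:,:2].astype(np.float32))
            print(np.round(c[i]),st[i,4],"col",im[q].mean(0).astype(int),"mid",np.round([bx,by]),"zmax",round(p[:,2].max()),"topc",np.round(t.mean(0)[:2]),"rect",[np.round(x,0) for x in r])
im=np.load("top0.npz")["im"];c=cv2.resize(im[130:300,120:470],None,fx=2.2,fy=2.2,interpolation=cv2.INTER_CUBIC)
cv2.imwrite("pics/crop.png",c[:,:,::-1])
E
```

```text
top desk z 0.7746304594855928
[377. 198.] 105 col [216 179 121] mid [ 545. -251.] zmax 28 topc [ 543. -255.] rect [array([ 545., -251.]), array([92., 28.]), np.float64(89.0)]
[202. 199.] 128 col [154 148 145] mid [550. 254.] zmax 19 topc [548. 261.] rect [array([549., 254.]), array([159.,  20.]), np.float64(90.0)]
[296. 223.] 66 col [227 231 232] mid [473. -17.] zmax 41 topc [472. -18.] rect [array([476., -19.]), array([25., 30.]), np.float64(50.0)]
[245. 233.] 180 col [94 88 91] mid [445. 128.] zmax 28 topc [446. 128.] rect [array([446., 128.]), array([50., 50.]), np.float64(82.0)]
[333. 235.] 184 col [94 89 92] mid [ 436. -123.] zmax 29 topc [ 439. -122.] rect [array([ 439., -121.]), array([49., 48.]), np.float64(42.0)]
[200. 246.] 171 col [225 223 221] mid [413. 257.] zmax 54 topc [409. 256.] rect [array([413., 260.]), array([40., 38.]), np.float64(47.0)]
[379. 245.] 120 col [146 104  69] mid [ 406. -251.] zmax 67 topc [ 404. -250.] rect [array([ 406., -251.]), array([31., 34.]), np.float64(87.0)]
[282. 256.] 177 col [241 158  40] mid [378.  22.] zmax 29 topc [379.  24.] rect [arr
[... 1201 characters left out ...]
t64(1.0)]
[263. 270.] 272 col [84 84 89] mid [446. 133.] zmax 25 topc [446. 133.] rect [array([446., 134.]), array([48., 48.]), np.float64(66.0)]
[295. 289.] 251 col [224 131  68] mid [351. 129.] zmax 24 topc [350. 129.] rect [array([351., 129.]), array([50., 41.]), np.float64(89.0)]
[237. 309.] 307 col [223 217 210] mid [411. 261.] zmax 48 topc [409. 261.] rect [array([409., 260.]), array([28., 44.]), np.float64(49.0)]
[275. 313.] 49 col [212 144 159] mid [335. 215.] zmax 46 topc [334. 217.] rect [array([335., 214.]), array([28., 10.]), np.float64(88.0)]
[237. 343.] 330 col [108 132 188] mid [349. 323.] zmax 48 topc [348. 323.] rect [array([348., 323.]), array([30., 37.]), np.float64(89.0)]
```

View pics/crop.png

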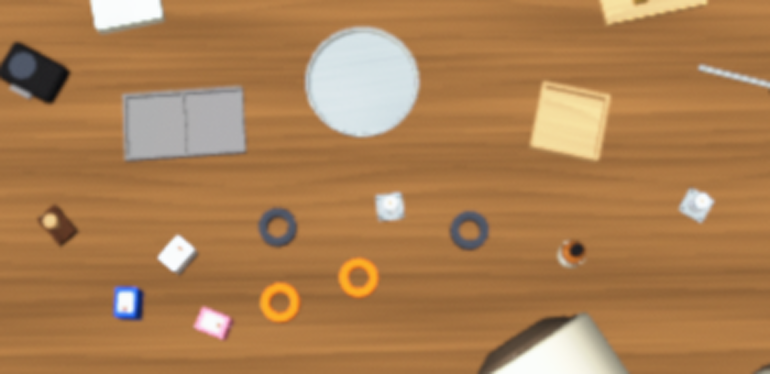

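```bash
python3 - <<'E'
from bench import arm
from h import *
for n in("top","side"):
    f=np.load(n+"0.npz");im=f["im"];d=f["d"];m=arm.camera_model(n)
    v,u=np.mgrid[:420,:560];W=world(m,u,v,d);X,Y,Z=[W[...,i] for i in range(3)]
    hsv=cv2.cvtColor(im,cv2.COLOR_RGB2HSV);H,S,V=[hsv[...,i].astype(int) for i in range(3)]
    def blob(mk,box):
        mk=(mk&(X>box[0])&(X<box[1])&(Y>box[2])&(Y<box[3])&(d>0)).astype(np.uint8)
        k,lab,st,c=cv2.connectedComponentsWithStats(mk);i=1+np.argmax(st[1:,4]);return lab==i
    for nm,mk,box,z in(("dish",S<70,(480,700,-110,130),12),("tray",S<70,(500,660,140,380),12),("bin",(V>190)&(S<125),(500,680,-330,-180),20),
        ("sock1",S<70,(430,520,-70,30),0),("sock2",S<70,(400,540,-480,-350),0),("relay",S<60,(370,450,210,300),0),("stamp",V<125,(380,500,370,460),0)):
        q=blob(mk,box);cs,_=cv2.findContours(q.astype(np.uint8),0,1);c=max(cs,key=cv2.contourArea)[:,0,:]
        p=np.array([ray(m,a,b,z)[:2] for a,b in c],np.float32)
        r=cv2.minAreaRect(p);t=W[q];hi=t[t[:,2]>np.percentile(t[:,2],90)-4]
        print(n,nm,q.sum(),"rect",np.round(r[0]),np.round(r[1]),round(r[2],1),"zmax",round(t[:,2].max()),"topc",np.round(hi.mean(0)),"all",np.round(t.mean(0)))
        if nm=="dish": print(cv2.fitEllipse(p), "xdiam")
E
```

```text
top dish 1835 rect [635.  14.] [131. 151.] 1.1 zmax 22 topc [636.  14.  10.] all [639.  15.   5.]
((637.656494140625, 15.324954986572266), (133.37623596191406, 155.751953125), 0.8222798109054565) xdiam
top tray 1666 rect [589. 254.] [ 92. 161.] 3.3 zmax 22 topc [589. 255.  11.] all [591. 255.   5.]
top bin 957 rect [ 584. -260.] [92. 92.] 77.0 zmax 29 topc [ 584. -261.   21.] all [ 587. -262.    8.]
top sock1 149 rect [477. -20.] [35. 36.] 89.3 zmax 41 topc [472. -18.  34.] all [473. -19.  13.]
top sock2 159 rect [ 473. -425.] [36. 40.] 56.6 zmax 42 topc [ 470. -421.   34.] all [ 470. -421.   14.]
top relay 182 rect [414. 262.] [36. 43.] 45.5 zmax 54 topc [410. 256.  46.] all [410. 255.  37.]
top stamp 122 rect [455. 419.] [50. 31.] 41.1 zmax 23 topc [449. 410.  18.] all [450. 410.  14.]
side dish 1555 rect [630.  21.] [136. 157.] 1.1 zmax 16 topc [631.  21.   9.] all [638.  18.   5.]
((633.5531616210938, 21.262351989746094), (135.0989990234375, 158.93649291992188), 7.603783130645752) xdiam
side tray 2153 rect [585. 259.] [ 96. 165.] 3.3 zmax 17 topc [587. 261.  10.] all [589. 260.   5.]
side bin 584 rect [ 580. -249.] [107. 100.] 77.2 zmax 24 topc [ 581. -253.   19.] all [ 587. -259.    9.]
side sock1 183 rect [479. -27.] [44. 56.] 7.7 zmax 38 topc [472. -14.  32.] all [470. -12.  14.]
side sock2 130 rect [ 480. -434.] [41. 69.] 40.6 zmax 34 topc [ 470. -418.   32.] all [ 468. -415.   14.]
side relay 327 rect [422. 247.] [30. 69.] 49.3 zmax 48 topc [408. 261.  44.] all [404. 264.  33.]
side stamp 356 rect [459. 419.] [52. 40.] 41.0 zmax 36 topc [451. 423.  16.] all [448. 423.  13.]
```

```bash
cat >> h.py <<'E'
def plan(s,x,y,z,jaw=None):
    """jaw: wanted world angle of tool y, deg (mod 180). prints turn then shift in tool frame after turn, cm"""
    from scipy.spatial.transform import Rotation as Ro
    R=Ro.from_quat(s["ee_rot"]).as_matrix();ty=np.degrees(np.arctan2(R[1,1],R[0,1]))
    t=0
    if jaw is not None:
        t=-((jaw-ty+90)%180-90)   # turn + lowers the world angle
    R2=R@Ro.from_euler("z",t,degrees=True).as_matrix()
    dl=R2.T@(np.array([x,y,z])-s["position"])/10
    print("clock %.1f tcp"%s["clock"],np.round(s["position"],1),"jaw %.1f w %.1f"%(ty,s["gripper_width"]),"| turn %.1f other %.1f then xyz cm"%(t,t-180*np.sign(t)),np.round(dl,2),"q6 %.2f"%s["joints"][5])
E
python3 - <<'E'
from bench import arm
from h import *
s=arm.read_state();plan(s,470,-420,120,60);plan(s,470,-420,120,150);plan(s,470,-420,120)
im=np.load("top0.npz")["im"];c=np.hstack([cv2.resize(im[v-30:v+30,u-40:u+40],None,fx=4.8,fy=4.8,interpolation=cv2.INTER_CUBIC) for u,v in((437,223),(201,245))])
cv2.imwrite("pics/crop2.png",c[:,:,::-1])
E
```

```text
clock 0.1 tcp [ 186.3 -596.1  230.5] jaw 107.3 w 85.2 | turn 47.3 other -132.7 then xyz cm [-15.78  29.43  11.06] q6 -0.26
clock 0.1 tcp [ 186.3 -596.1  230.5] jaw 107.3 w 85.2 | turn -42.7 other 137.3 then xyz cm [-29.43 -15.78  11.06] q6 -0.26
clock 0.1 tcp [ 186.3 -596.1  230.5] jaw 107.3 w 85.2 | turn 0.0 other 0.0 then xyz cm [-32.34   8.33  11.06] q6 -0.26
```

View pics/crop2.png

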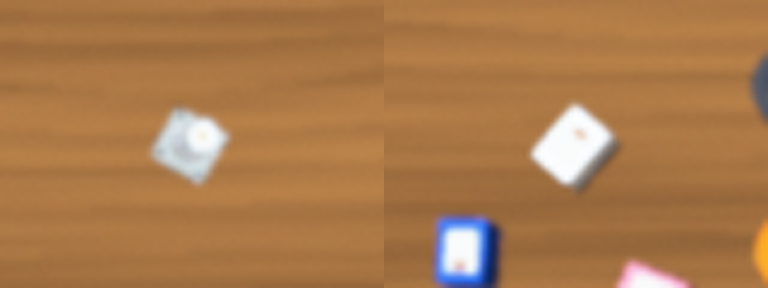

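The crop shows the bright steel socket with a white top at (437,223), and the white relay on its black base at (201,245), next to the blue and pink decoys. I'll move above the far socket.

Call:
servo_tool:
  rows:
    - {"x":-3.6,"y":0.9,"z":1.2}
    - {"x":-3.6,"y":0.9,"z":1.2}
    - {"x":-3.6,"y":0.9,"z":1.2}
    - {"x":-3.6,"y":0.9,"z":1.2}
    - {"x":-3.6,"y":0.9,"z":1.2}
    - {"x":-3.6,"y":0.9,"z":1.2}
    - {"x":-3.6,"y":0.9,"z":1.2}
    - {"x":-3.6,"y":0.9,"z":1.2}
    - {"x":-3.5,"y":1.1,"z":1.4}
    - {}

```text
invalid input at $.rows[0]: expected keys fingers, x, y, z, turn
```

Call:
servo_tool:
  rows:
    - {"x":-3.6,"y":0.9,"z":1.2,"turn":0,"fingers":8.5}
    - {"x":-3.6,"y":0.9,"z":1.2,"turn":0,"fingers":8.5}
    - {"x":-3.6,"y":0.9,"z":1.2,"turn":0,"fingers":8.5}
    - {"x":-3.6,"y":0.9,"z":1.2,"turn":0,"fingers":8.5}
    - {"x":-3.6,"y":0.9,"z":1.2,"turn":0,"fingers":8.5}
    - {"x":-3.6,"y":0.9,"z":1.2,"turn":0,"fingers":8.5}
    - {"x":-3.6,"y":0.9,"z":1.2,"turn":0,"fingers":6}
    - {"x":-3.6,"y":0.9,"z":1.2,"turn":0,"fingers":6}
    - {"x":-3.5,"y":1.1,"z":1.4,"turn":0,"fingers":6}
    - {"x":0,"y":0,"z":0,"turn":0,"fingers":6}

```text
clock: 0.98
position: [473.4, -416.7, 117.7]
ee_rot: [-0.154, 0.988, 0.002, -0.001]
contact_force: [-0.5, -0.8, -0.0]
gripper_width: 60.1
```

```bash
cat > look.py <<'E'
import sys
from bench import arm
from h import *
n=sys.argv[1];m=arm.camera_model("wrist");s=arm.read_state();im,d=arm.get_image("wrist")
cv2.imwrite(f"pics/{n}.png",im[:,:,::-1]);np.savez(n+".npz",im=im,d=d)
v,u=np.mgrid[:420,:560];W=world(m,u,v,d);z=W[...,2]
print(s["clock"],s["position"],s["gripper_width"])
lo=float(sys.argv[2]) if len(sys.argv)>2 else 8
near=np.hypot(W[...,0]-s["position"][0],W[...,1]-s["position"][1])<130
mk=(near&(d>0)&(z>lo)&(z<70)&(v<300)).astype(np.uint8)   # fingers are above
k,lab,st,c=cv2.connectedComponentsWithStats(mk)
print("desk",np.median(z[(d>0)&(abs(z)<8)]))
for i in range(1,k):
    if st[i,4]<150: continue
    q=lab==i;p=W[q];hi=p[p[:,2]>np.percentile(p[:,2],95)-4]
    r=cv2.minAreaRect(hi[:,:2].astype(np.float32))
    (cx,cy),rad=cv2.minEnclosingCircle(hi[:,:2].astype(np.float32))
    print(np.round(c[i]),st[i,4],"col",im[q].mean(0).astype(int),"z95",np.round(np.percentile(p[:,2],95)),"rect",np.round(r[0],1),np.round(r[1],1),round(r[2],1),"circ",np.round([cx,cy,rad],1),"mean",np.round(hi.mean(0)[:2],1))
E
python3 look.py w1
```

```text
0.9833 [ 473.36982304 -416.74433283  117.69031781] 60.09075416729074
desk 0.25500078322517084
[274. 203.] 1051 col [243 241 239] z95 33.0 rect [ 472.4 -419. ] [21.7 20.5] 16.7 circ [ 472.3 -418.9   11. ] mean [ 471.9 -419.2]
```

View pics/w1.png

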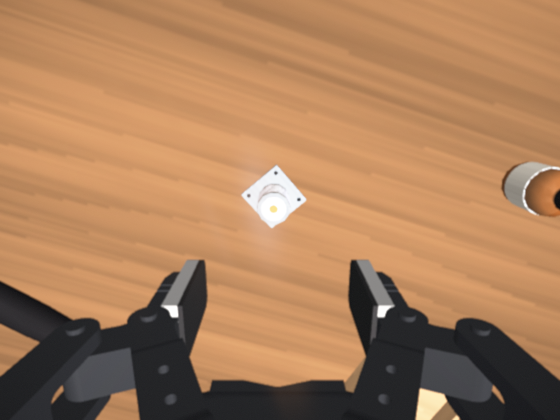

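The wrist view shows the socket at (273,205). It measures 22 mm across and 33 mm high, which matches the description. Descending.

```bash
python3 -c "
from bench import arm
from h import *
plan(arm.read_state(),472.2,-419,9)"
```

```text
clock 1.0 tcp [ 471.6 -418.3  118.9] jaw 107.6 w 59.9 | turn 0.0 other 0.0 then xyz cm [-0.06 -0.12 10.99] q6 -0.79
```

Call:
servo_tool:
  rows:
    - {"x":0,"y":-0.1,"z":2.5,"turn":0,"fingers":5}
    - {"x":0,"y":0,"z":2.5,"turn":0,"fingers":5}
    - {"x":0,"y":0,"z":2.5,"turn":0,"fingers":5}
    - {"x":0,"y":0,"z":2,"turn":0,"fingers":5}
    - {"x":0,"y":0,"z":1.5,"turn":0,"fingers":5}
    - {"x":0,"y":0,"z":0,"turn":0,"fingers":5}
    - {"x":0,"y":0,"z":0,"turn":0,"fingers":1.8}
    - {"x":0,"y":0,"z":0,"turn":0,"fingers":1.8}
    - {"x":0,"y":0,"z":0,"turn":0,"fingers":1.8}
    - {"x":0,"y":0,"z":0,"turn":0,"fingers":1.8}

```text
clock: 1.87
position: [471.0, -422.8, 13.1]
ee_rot: [-0.151, 0.989, -0.001, 0.001]
contact_force: [0.4, -0.7, 1.6]
gripper_width: 19.5
```

Call:
servo_tool:
  rows:
    - {"x":0,"y":0,"z":0,"turn":0,"fingers":1.5}
    - {"x":0,"y":0,"z":0,"turn":0,"fingers":1.5}
    - {"x":0,"y":0,"z":0,"turn":0,"fingers":1.5}

```text
clock: 2.12
position: [471.0, -422.7, 13.1]
ee_rot: [-0.151, 0.989, -0.001, 0.001]
contact_force: [-2.0, -1.4, 5.7]
gripper_width: 19.9
```

Call:
servo_tool:
  rows:
    - {"x":0,"y":0,"z":-0.5,"turn":0,"fingers":1.0}
    - {"x":0,"y":0,"z":-1,"turn":0,"fingers":1.0}
    - {"x":0,"y":0,"z":-2,"turn":0,"fingers":1.0}
    - {"x":0,"y":0,"z":-2.5,"turn":0,"fingers":1.0}
    - {"x":0,"y":0,"z":-2.5,"turn":0,"fingers":1.0}
    - {"x":0,"y":0,"z":-2.5,"turn":0,"fingers":1.0}
    - {"x":0,"y":0,"z":0,"turn":0,"fingers":1.0}

```text
clock: 2.7
position: [473.1, -423.8, 128.0]
ee_rot: [-0.152, 0.988, -0.004, 0.004]
contact_force: [0.3, 0.7, 0.3]
gripper_width: 19.7
```

```bash
python3 look.py w2; python3 -c "
from bench import arm
from h import *
plan(arm.read_state(),588,256,110,3)"
```

```text
2.7 [ 473.08059911 -423.8470053   127.98979132] 19.727455007761275
desk 0.24235203057480703
clock 2.8 tcp [ 472.  -422.8  125.3] jaw 107.4 w 19.6 | turn -75.6 other 104.4 then xyz cm [-67.19 -15.13   1.35] q6 -0.79
```

View pics/w2.png

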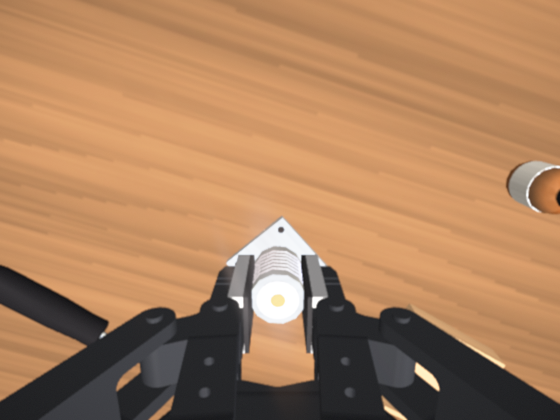

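```bash
python3 -c "
from bench import arm
from h import *
plan(arm.read_state(),590,217,115)"
```

```text
clock 2.8 tcp [ 472.  -422.8  125.3] jaw 107.4 w 19.6 | turn 0.0 other 0.0 then xyz cm [-30.37  57.54   0.87] q6 -0.79
```

Socket held upright, tip at (278,300) in the wrist view. On to the tray: 18 rows of (-1.7, 3.2), turning at the end.

Call:
servo_tool:
  rows:
    - {"x":-1,"y":1.9,"z":0,"turn":0,"fingers":1.0}
    - {"x":-1.6,"y":3.1,"z":0,"turn":0,"fingers":1.0}
    - {"x":-1.7,"y":3.2,"z":0,"turn":0,"fingers":1.0}
    - {"x":-1.7,"y":3.2,"z":0,"turn":0,"fingers":1.0}
    - {"x":-1.7,"y":3.2,"z":0,"turn":0,"fingers":1.0}
    - {"x":-1.7,"y":3.2,"z":0,"turn":0,"fingers":1.0}
    - {"x":-1.7,"y":3.2,"z":0,"turn":0,"fingers":1.0}
    - {"x":-1.7,"y":3.2,"z":0,"turn":0,"fingers":1.0}
    - {"x":-1.7,"y":3.2,"z":0,"turn":0,"fingers":1.0}
    - {"x":-1.7,"y":3.2,"z":0,"turn":0,"fingers":1.0}

```text
clock: 3.58
position: [532.8, -79.7, 120.6]
ee_rot: [-0.151, 0.989, 0.0, -0.001]
contact_force: [0.2, -0.5, -1.1]
gripper_width: 19.8
```

Call:
servo_tool:
  rows:
    - {"x":-1.7,"y":3.2,"z":0,"turn":0,"fingers":1.0}
    - {"x":-1.7,"y":3.2,"z":0,"turn":0,"fingers":1.0}
    - {"x":-1.7,"y":3.2,"z":0,"turn":0,"fingers":1.0}
    - {"x":-1.7,"y":3.2,"z":0,"turn":0,"fingers":1.0}
    - {"x":-1.7,"y":3.2,"z":0,"turn":0,"fingers":1.0}
    - {"x":-1.7,"y":3.2,"z":0,"turn":0,"fingers":1.0}
    - {"x":-1.7,"y":3.2,"z":0,"turn":0,"fingers":1.0}
    - {"x":-1.7,"y":3.2,"z":0,"turn":0,"fingers":1.0}
    - {"x":-0.6,"y":1.2,"z":0,"turn":-4,"fingers":1.0}
    - {"x":0,"y":0,"z":0,"turn":-7,"fingers":1.0}

```text
clock: 4.42
position: [589.0, 220.1, 119.9]
ee_rot: [-0.249, 0.969, 0.0, -0.0]
contact_force: [1.0, -0.9, -2.1]
gripper_width: 19.7
```

Call:
servo_tool:
  rows:
    - {"x":0,"y":0,"z":0,"turn":-7,"fingers":1.0}
    - {"x":0,"y":0,"z":0,"turn":-7,"fingers":1.0}
    - {"x":0,"y":0,"z":0,"turn":-7,"fingers":1.0}
    - {"x":0,"y":0,"z":0,"turn":-7,"fingers":1.0}
    - {"x":0,"y":0,"z":0,"turn":-7,"fingers":1.0}
    - {"x":0,"y":0,"z":0,"turn":-7,"fingers":1.0}
    - {"x":0,"y":0,"z":0,"turn":-7,"fingers":1.0}
    - {"x":0,"y":0,"z":0,"turn":-7,"fingers":1.0}
    - {"x":0,"y":0,"z":0,"turn":-7,"fingers":1.0}
    - {"x":0,"y":0,"z":0,"turn":0,"fingers":1.0}

```text
clock: 5.25
position: [588.4, 216.3, 120.3]
ee_rot: [0.716, -0.698, -0.001, 0.001]
contact_force: [0.1, 0.1, -1.8]
gripper_width: 19.4
```

```bash
python3 look.py w3 8; python3 -c "
from bench import arm
from h import *
plan(arm.read_state(),590,217,18,3.3)"
```

```text
5.25 [588.38666033 216.33055178 120.25174985] 19.399704680411006
desk 0.2947968409711734
[272. 192.] 2489 col [178 171 172] z95 13.0 rect [593.  225.5] [90.2 95.8] 3.4 circ [593.  225.7  65.4] mean [594.1 210.3]
clock 5.3 tcp [588.5 216.4 120.4] jaw -178.8 w 19.9 | turn -2.1 other 177.9 then xyz cm [-0.06 -0.17 10.24] q6 -0.59
```

View pics/w3.png

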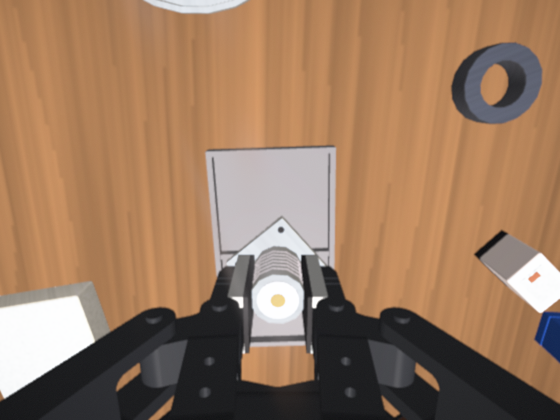

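```bash
python3 -c "
from bench import arm
from h import *
m=arm.camera_model('wrist')
for p in((208,152),(335,148),(218,248),(330,248),(300,345)): print(p,np.round(ray(m,*p,12),1))
print(np.round(ray(m,277,300,120-13+32-0),1))"
```

```text
(208, 152) [638.8 181.4  12. ]
(335, 148) [551.2 176.8  12. ]
(218, 248) [633.8 253.1  12. ]
(330, 248) [550.  251.4  12. ]
(300, 345) [569.1 337.6  12. ]
[590.4 219.1 139. ]
```

Call:
servo_tool:
  rows:
    - {"x":0,"y":-0.2,"z":2,"turn":-2,"fingers":1.0}
    - {"x":0,"y":0,"z":2,"turn":0,"fingers":1.0}
    - {"x":0,"y":0,"z":2,"turn":0,"fingers":1.0}
    - {"x":0,"y":0,"z":2,"turn":0,"fingers":1.0}
    - {"x":0,"y":0,"z":1,"turn":0,"fingers":1.0}
    - {"x":0,"y":0,"z":0.5,"turn":0,"fingers":1.0}
    - {"x":0,"y":0,"z":0,"turn":0,"fingers":1.0}
    - {"x":0,"y":0,"z":0,"turn":0,"fingers":1.0}

```text
clock: 5.97
position: [591.8, 216.9, 26.9]
ee_rot: [0.727, -0.686, 0.0, -0.0]
contact_force: [-0.1, 0.5, -0.7]
gripper_width: 20.0
```

Call:
servo_tool:
  rows:
    - {"x":0,"y":0,"z":0.2,"turn":0,"fingers":1.0}
    - {"x":0,"y":0,"z":0.2,"turn":0,"fingers":1.0}
    - {"x":0,"y":0,"z":0,"turn":0,"fingers":1.0}

```text
clock: 6.22
position: [591.4, 216.8, 22.8]
ee_rot: [0.727, -0.686, 0.0, -0.0]
contact_force: [-0.3, -0.6, -0.5]
gripper_width: 19.6
```

Call:
servo_tool:
  rows:
    - {"x":0,"y":0,"z":0.2,"turn":0,"fingers":1.0}
    - {"x":0,"y":0,"z":0.1,"turn":0,"fingers":1.0}
    - {"x":0,"y":0,"z":0,"turn":0,"fingers":1.0}

```text
clock: 6.47
position: [591.1, 216.6, 19.2]
ee_rot: [0.727, -0.686, -0.0, 0.0]
contact_force: [0.8, -0.3, -0.7]
gripper_width: 19.6
```

```bash
python3 look.py w4 5; python3 - <<'E'
from bench import arm
import cv2
im,d=arm.get_image("side");cv2.imwrite("pics/s4.png",cv2.resize(im[220:330,130:270],None,fx=5,fy=5)[:,:,::-1])
E
```

```text
6.4667 [591.13378157 216.55878425  19.1848113 ] 19.621552243198707
desk 0.34953639640491474
[276. 215.] 5650 col [178 171 173] z95 13.0 rect [594.2 206.7] [90.5 58.3] 3.0 circ [594.3 206.4  53.1] mean [595.  193.7]
[277. 269.] 7038 col [166 165 166] z95 55.0 rect [593.6 206.9] [44.1  7.4] 3.0 circ [593.6 205.3  22.1] mean [593.4 206.1]
```

View pics/s4.png

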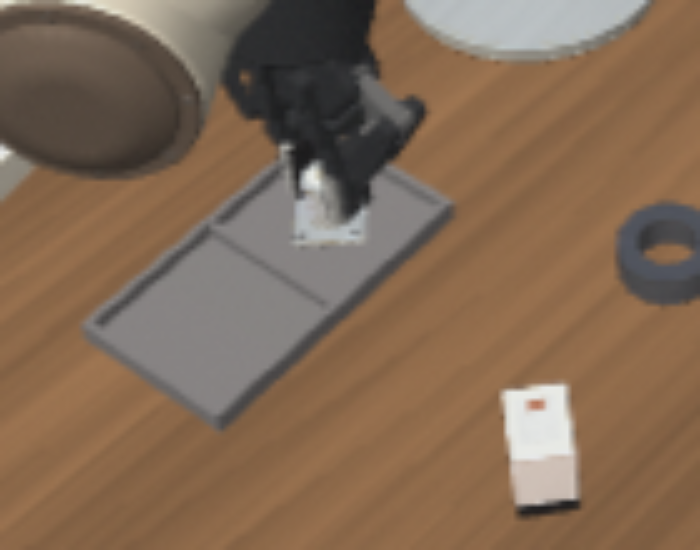

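View pics/w4.png

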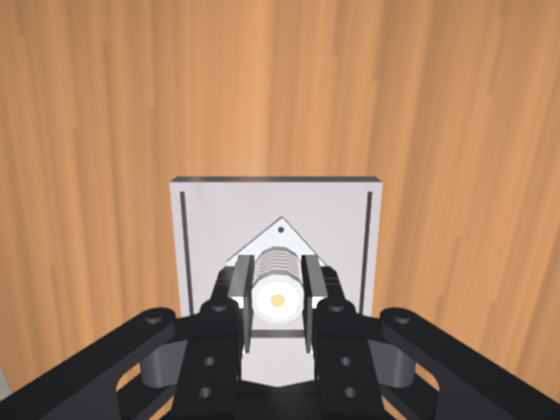

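The wrist view shows the socket in the middle of the near compartment, with walls either side at columns 185 and 370. I'll lower it until it touches.

Call:
servo_tool:
  rows:
    - {"x":0,"y":0,"z":0.1,"turn":0,"fingers":1.0}
    - {"x":0,"y":0,"z":0.1,"turn":0,"fingers":1.0}
    - {"x":0,"y":0,"z":0,"turn":0,"fingers":1.0}

```text
clock: 6.82
position: [591.3, 216.6, 17.2]
ee_rot: [0.727, -0.686, 0.0, 0.0]
contact_force: [0.2, 0.2, -1.7]
gripper_width: 19.9
```

Call:
servo_tool:
  rows:
    - {"x":0,"y":0,"z":0.1,"turn":0,"fingers":1.0}
    - {"x":0,"y":0,"z":0.1,"turn":0,"fingers":1.0}
    - {"x":0,"y":0,"z":0,"turn":0,"fingers":1.0}

```text
clock: 7.07
position: [591.3, 216.6, 17.1]
ee_rot: [0.728, -0.686, 0.0, 0.0]
contact_force: [-3.1, -1.1, 8.7]
gripper_width: 19.6
```

Touched down at 17.1, with 8.7 N showing, as expected. Releasing and lifting.

Call:
servo_tool:
  rows:
    - {"x":0,"y":0,"z":0,"turn":0,"fingers":2.6}
    - {"x":0,"y":0,"z":0,"turn":0,"fingers":3.5}
    - {"x":0,"y":0,"z":0,"turn":0,"fingers":4.2}
    - {"x":0,"y":0,"z":0,"turn":0,"fingers":4.2}
    - {"x":0,"y":0,"z":-1,"turn":0,"fingers":4.2}
    - {"x":0,"y":0,"z":-2,"turn":0,"fingers":4.2}
    - {"x":0,"y":0,"z":-3,"turn":0,"fingers":4.2}
    - {"x":0,"y":0,"z":-3,"turn":0,"fingers":5}
    - {"x":0,"y":0,"z":-2,"turn":0,"fingers":5}
    - {"x":0,"y":0,"z":0,"turn":0,"fingers":5}

```text
clock: 7.9
position: [594.3, 218.1, 131.9]
ee_rot: [0.728, -0.686, 0.002, -0.005]
contact_force: [0.7, 1.1, 0.7]
gripper_width: 50.5
```

```bash
python3 look.py w5 14; python3 -c "
from bench import arm
from h import *
plan(arm.read_state(),472,-16,120)"
```

```text
7.9 [594.31833475 218.11744698 131.86836178] 50.51844311195278
desk 0.32206518009388674
[283. 203.] 965 col [234 233 231] z95 38.0 rect [593.  218.5] [21.7 20.9] 86.9 circ [592.7 218.4  11.1] mean [593.1 218. ]
clock 8.0 tcp [592.9 217.5 129.1] jaw -176.6 w 50.0 | turn 0.0 other 0.0 then xyz cm [22.61 13.44  0.75] q6 -0.55
```

View pics/w5.png

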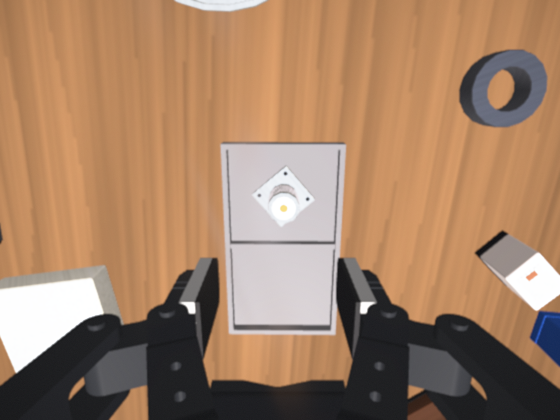

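The first socket stands upright in the −y compartment at (284,208), with its top at 38 mm. Now the second socket.

Call:
servo_tool:
  rows:
    - {"x":1.6,"y":1.0,"z":0,"turn":0,"fingers":6}
    - {"x":3,"y":1.8,"z":0,"turn":0,"fingers":6}
    - {"x":3,"y":1.8,"z":0,"turn":0,"fingers":6}
    - {"x":3,"y":1.8,"z":0,"turn":0,"fingers":6}
    - {"x":3,"y":1.8,"z":0.2,"turn":0,"fingers":6}
    - {"x":3,"y":1.8,"z":0.2,"turn":0,"fingers":6}
    - {"x":3,"y":1.8,"z":0.2,"turn":0,"fingers":6}
    - {"x":3,"y":1.6,"z":0,"turn":0,"fingers":6}
    - {"x":0,"y":0,"z":0,"turn":0,"fingers":6}
    - {"x":0,"y":0,"z":0,"turn":0,"fingers":6}

```text
clock: 8.78
position: [469.3, -18.3, 118.9]
ee_rot: [0.727, -0.687, -0.0, 0.001]
contact_force: [0.0, 0.8, 0.9]
gripper_width: 60.2
```

```bash
python3 look.py w6 8; python3 -c "
from bench import arm
from h import *
plan(arm.read_state(),472,-16,11)"
```

```text
8.7833 [469.28381504 -18.32417477 118.87345109] 60.19837697629089
desk 0.33684918678150666
[334.  51.] 3979 col [ 99 101 114] z95 21.0 rect [ 441.4 -118.7] [49.6 48.8] 2.6 circ [ 441.2 -118.8   25. ] mean [ 441.5 -119.3]
[127. 219.] 797 col [201 202 204] z95 13.0 rect [580.3   5.3] [17.8 92.5] 12.0 circ [587.3   6.8  46.3] mean [579.1   1.3]
[271. 210.] 1043 col [229 226 224] z95 33.0 rect [475.4 -15.7] [20.7 21.3] 3.3 circ [475.5 -15.6  10.9] mean [475.4 -16.1]
[401. 260.] 2090 col [221 151  67] z95 21.0 rect [376.2  21. ] [35.5 50.1] 49.6 circ [380.3  26.4  25.4] mean [376.3  19.5]
clock 8.8 tcp [470.4 -17.3 119.1] jaw -176.7 w 60.1 | turn 0.0 other 0.0 then xyz cm [-0.13 -0.17 10.81] q6 -0.25
```

View pics/w6.png

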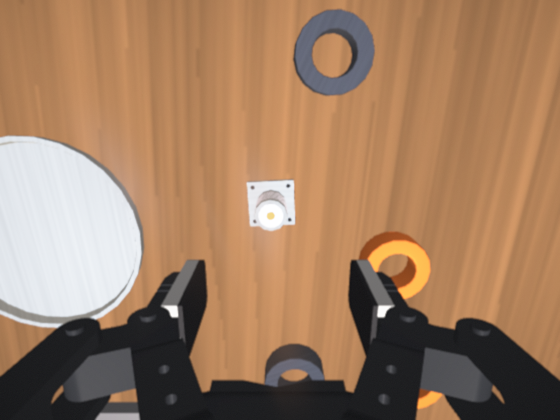

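The second socket is at (271,212), 33 mm high and 21 mm across. The orange ring at (400,262) is clear of the fingers.

Call:
servo_tool:
  rows:
    - {"x":-0.1,"y":-0.4,"z":2.5,"turn":0,"fingers":4.5}
    - {"x":0,"y":0,"z":2.5,"turn":0,"fingers":4.5}
    - {"x":0,"y":0,"z":2.5,"turn":0,"fingers":4.5}
    - {"x":0,"y":0,"z":2,"turn":0,"fingers":4.5}
    - {"x":0,"y":0,"z":1.1,"turn":0,"fingers":4.5}
    - {"x":0,"y":0,"z":0,"turn":0,"fingers":4.5}
    - {"x":0,"y":0,"z":0,"turn":0,"fingers":1.0}
    - {"x":0,"y":0,"z":0,"turn":0,"fingers":1.0}
    - {"x":0,"y":0,"z":0,"turn":0,"fingers":1.0}
    - {"x":0,"y":0,"z":0,"turn":0,"fingers":1.0}

```text
clock: 9.67
position: [475.4, -15.2, 14.2]
ee_rot: [0.728, -0.686, 0.001, -0.001]
contact_force: [0.0, 0.2, -0.7]
gripper_width: 19.8
```

Call:
servo_tool:
  rows:
    - {"x":0,"y":0,"z":0,"turn":0,"fingers":1.0}
    - {"x":0,"y":0,"z":0,"turn":0,"fingers":1.0}

```text
clock: 9.83
position: [475.1, -15.4, 14.0]
ee_rot: [0.728, -0.686, 0.0, -0.001]
contact_force: [-0.6, 1.8, 2.4]
gripper_width: 19.5
```

Call:
servo_tool:
  rows:
    - {"x":0,"y":0,"z":-0.5,"turn":0,"fingers":1.0}
    - {"x":0,"y":0,"z":-1,"turn":0,"fingers":1.0}
    - {"x":0,"y":0,"z":-2,"turn":0,"fingers":1.0}
    - {"x":0,"y":0,"z":-2.5,"turn":0,"fingers":1.0}
    - {"x":0,"y":0,"z":-2.5,"turn":0,"fingers":1.0}
    - {"x":0,"y":0,"z":-2.5,"turn":0,"fingers":1.0}
    - {"x":0,"y":0,"z":0,"turn":0,"fingers":1.0}
    - {"x":0,"y":0,"z":0,"turn":0,"fingers":1.0}

```text
clock: 10.5
position: [475.2, -15.4, 124.9]
ee_rot: [0.727, -0.686, 0.001, -0.002]
contact_force: [0.4, -0.2, -1.0]
gripper_width: 19.8
```

```bash
python3 look.py w7 8; python3 -c "
from bench import arm
from h import *
plan(arm.read_state(),588.5,296,120)"
```

```text
10.5 [475.22092779 -15.4152402  124.90824851] 19.802452452604495
desk 0.3417573561983147
[343.  49.] 3694 col [ 98 100 113] z95 21.0 rect [ 442.  -117.1] [46.  49.2] 70.7 circ [ 441.3 -118.8   24.9] mean [ 441.9 -118.3]
[137. 212.] 847 col [205 206 208] z95 13.0 rect [582.3   6.4] [ 22.3 102. ] 11.5 circ [591.9   8.3  51. ] mean [580.4   1.7]
[401. 260.] 2841 col [225 155  68] z95 21.0 rect [381.   26.2] [49.2 48.9] 81.4 circ [381.   26.4  25.1] mean [381.3  25.3]
clock 10.6 tcp [474.2 -15.6 123.6] jaw -176.7 w 20.0 | turn 0.0 other 0.0 then xyz cm [-30.45 -13.21   0.39] q6 -0.25
```

View pics/w7.png

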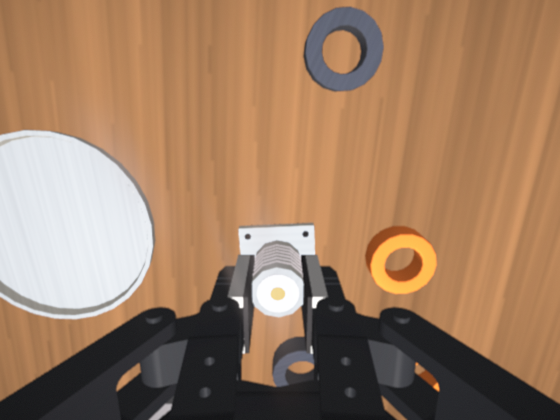

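The second socket is held upright at (278,290). Moving to the other compartment.

Call:
servo_tool:
  rows:
    - {"x":-1.5,"y":-0.65,"z":0,"turn":0,"fingers":1.0}
    - {"x":-3,"y":-1.3,"z":0,"turn":0,"fingers":1.0}
    - {"x":-3.2,"y":-1.4,"z":0,"turn":0,"fingers":1.0}
    - {"x":-3.2,"y":-1.4,"z":0,"turn":0,"fingers":1.0}
    - {"x":-3.2,"y":-1.4,"z":0,"turn":0,"fingers":1.0}
    - {"x":-3.2,"y":-1.4,"z":0,"turn":0,"fingers":1.0}
    - {"x":-3.2,"y":-1.4,"z":0,"turn":0,"fingers":1.0}
    - {"x":-3.2,"y":-1.4,"z":0,"turn":0,"fingers":1.0}
    - {"x":-3.2,"y":-1.4,"z":0,"turn":0,"fingers":1.0}
    - {"x":-3.2,"y":-1.4,"z":0,"turn":0,"fingers":1.0}

```text
clock: 11.38
position: [587.6, 293.5, 120.9]
ee_rot: [0.727, -0.686, -0.0, 0.002]
contact_force: [0.9, 0.3, 0.4]
gripper_width: 20.0
```

Call:
servo_tool:
  rows:
    - {"x":-0.35,"y":-0.1,"z":0,"turn":0,"fingers":1.0}
    - {"x":0,"y":0,"z":2.5,"turn":0,"fingers":1.0}
    - {"x":0,"y":0,"z":2.5,"turn":0,"fingers":1.0}
    - {"x":0,"y":0,"z":2,"turn":0,"fingers":1.0}
    - {"x":0,"y":0,"z":0,"turn":0,"fingers":1.0}
    - {"x":0,"y":0,"z":0,"turn":0,"fingers":1.0}

```text
clock: 11.88
position: [587.9, 294.8, 50.9]
ee_rot: [0.727, -0.686, -0.0, 0.003]
contact_force: [0.7, 0.4, 0.7]
gripper_width: 19.6
```

```bash
python3 look.py w8 8; python3 -c "
from bench import arm
from h import *
plan(arm.read_state(),588.5,296,18)"
```

```text
11.8833 [587.8824948  294.83457789  50.88359469] 19.568908802483428
desk 0.46947384236111134
[278. 130.] 8304 col [180 173 176] z95 13.0 rect [591.2 256.6] [ 90.7 152.3] 3.3 circ [591.2 256.2  87.8] mean [592.2 241.1]
[280.  88.] 4110 col [237 239 238] z95 37.0 rect [592.8 218.7] [21.1 21. ] 2.3 circ [592.9 218.7  10.9] mean [593.  218.6]
[277. 258.] 5397 col [192 191 192] z95 70.0 rect [589.9 290.5] [46.8 15.1] 5.2 circ [590.  288.7  23.4] mean [590.  289.7]
clock 11.9 tcp [589.1 295.7  52.8] jaw -176.6 w 19.4 | turn 0.0 other 0.0 then xyz cm [-0.04  0.05  3.48] q6 -0.65
```

View pics/w8.png

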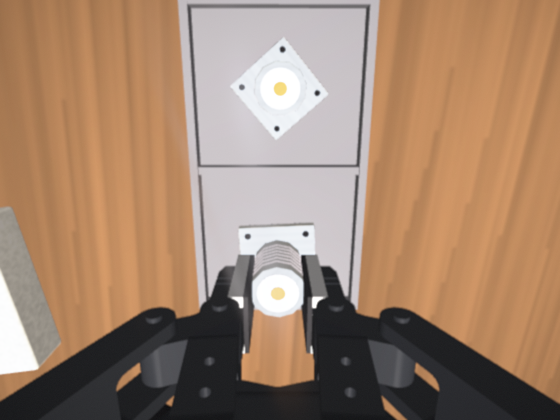

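Lined up in the second compartment. Lowering.

Call:
servo_tool:
  rows:
    - {"x":0,"y":0,"z":1.5,"turn":0,"fingers":1.0}
    - {"x":0,"y":0,"z":1,"turn":0,"fingers":1.0}
    - {"x":0,"y":0,"z":0.3,"turn":0,"fingers":1.0}
    - {"x":0,"y":0,"z":0,"turn":0,"fingers":1.0}
    - {"x":0,"y":0,"z":0.2,"turn":0,"fingers":1.0}
    - {"x":0,"y":0,"z":0,"turn":0,"fingers":1.0}
    - {"x":0,"y":0,"z":0,"turn":0,"fingers":1.0}

```text
clock: 12.52
position: [589.4, 296.4, 24.0]
ee_rot: [0.728, -0.686, 0.0, -0.001]
contact_force: [-0.4, 0.6, -0.5]
gripper_width: 19.4
```

Call:
servo_tool:
  rows:
    - {"x":0,"y":0,"z":0.2,"turn":0,"fingers":1.0}
    - {"x":0,"y":0,"z":0,"turn":0,"fingers":1.0}
    - {"x":0,"y":0,"z":0,"turn":0,"fingers":1.0}

```text
clock: 12.77
position: [589.1, 296.1, 21.4]
ee_rot: [0.727, -0.686, -0.0, 0.0]
contact_force: [0.3, -0.4, -0.8]
gripper_width: 19.5
```

Call:
servo_tool:
  rows:
    - {"x":0,"y":0,"z":0.2,"turn":0,"fingers":1.0}
    - {"x":0,"y":0,"z":0.1,"turn":0,"fingers":1.0}
    - {"x":0,"y":0,"z":0,"turn":0,"fingers":1.0}
    - {"x":0,"y":0,"z":0,"turn":0,"fingers":1.0}

```text
clock: 13.1
position: [589.1, 296.1, 18.2]
ee_rot: [0.727, -0.686, -0.0, 0.0]
contact_force: [1.0, -0.3, -1.2]
gripper_width: 19.6
```

Call:
servo_tool:
  rows:
    - {"x":0,"y":0,"z":0.1,"turn":0,"fingers":1.0}
    - {"x":0,"y":0,"z":0,"turn":0,"fingers":1.0}
    - {"x":0,"y":0,"z":0,"turn":0,"fingers":1.0}

```text
clock: 13.35
position: [589.1, 296.2, 18.1]
ee_rot: [0.728, -0.686, 0.0, -0.0]
contact_force: [-3.0, -0.2, 4.6]
gripper_width: 19.4
```

Down at 18.1. Releasing and lifting.

Call:
servo_tool:
  rows:
    - {"x":0,"y":0,"z":0,"turn":0,"fingers":2.6}
    - {"x":0,"y":0,"z":0,"turn":0,"fingers":3.5}
    - {"x":0,"y":0,"z":0,"turn":0,"fingers":4.2}
    - {"x":0,"y":0,"z":0,"turn":0,"fingers":4.2}
    - {"x":0,"y":0,"z":-1,"turn":0,"fingers":4.2}
    - {"x":0,"y":0,"z":-2,"turn":0,"fingers":4.2}
    - {"x":0,"y":0,"z":-3,"turn":0,"fingers":4.2}
    - {"x":0,"y":0,"z":-3,"turn":0,"fingers":5}
    - {"x":0,"y":0,"z":-2,"turn":0,"fingers":6}
    - {"x":0,"y":0,"z":0,"turn":0,"fingers":6.5}

```text
clock: 14.18
position: [592.0, 297.9, 134.2]
ee_rot: [0.728, -0.686, 0.002, -0.006]
contact_force: [0.6, 0.6, 0.9]
gripper_width: 65.3
```

```bash
python3 look.py w9 14; python3 -c "
from bench import arm
from h import *
plan(arm.read_state(),409,260,130);plan(arm.read_state(),409,260,130,45)"
```

```text
14.1833 [592.03053959 297.94092444 134.23950611] 65.32429095667608
desk 0.32378649531355563
[288.  85.] 1002 col [211 212 213] z95 38.0 rect [592.9 218.6] [21.1 21. ] 56.9 circ [593.  218.4  10.9] mean [593.  218.5]
[283. 198.] 943 col [197 196 197] z95 37.0 rect [590.9 295.5] [21.2 21.1] 51.7 circ [590.8 295.6  10.9] mean [590.9 295.1]
clock 14.2 tcp [590.7 297.2 131.4] jaw -176.6 w 65.2 | turn 0.0 other 0.0 then xyz cm [2.650e+00 1.835e+01 1.000e-02] q6 -0.65
clock 14.2 tcp [590.7 297.2 131.4] jaw -176.6 w 65.2 | turn -41.6 other 138.4 then xyz cm [-1.021e+01  1.548e+01  1.000e-02] q6 -0.65
```

View pics/w9.png

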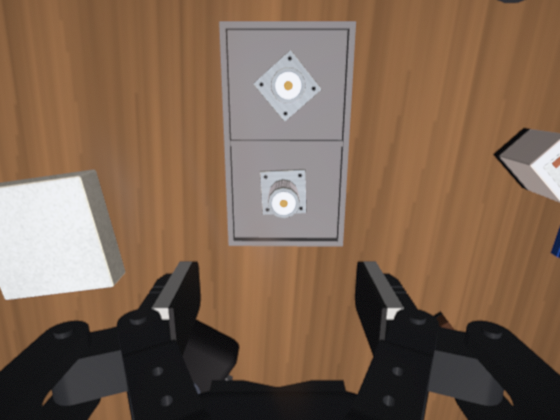

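Both sockets stand in their compartments, at (288,85) and (284,203), with tops at about 37 mm. Now over to the relay.

Call:
servo_tool:
  rows:
    - {"x":0.2,"y":1.4,"z":0,"turn":0,"fingers":6.5}
    - {"x":0.4,"y":2.5,"z":0,"turn":0,"fingers":6.5}
    - {"x":0.4,"y":2.9,"z":0,"turn":0,"fingers":6.5}
    - {"x":0.4,"y":2.9,"z":0,"turn":0,"fingers":6.5}
    - {"x":0.4,"y":2.9,"z":0,"turn":0,"fingers":6.5}
    - {"x":0.4,"y":2.9,"z":0,"turn":0,"fingers":6.5}
    - {"x":0.4,"y":2.8,"z":0,"turn":0,"fingers":6.5}
    - {"x":0,"y":0,"z":0,"turn":0,"fingers":6.5}
    - {"x":0,"y":0,"z":0,"turn":0,"fingers":6.5}

```text
clock: 14.98
position: [406.6, 258.9, 127.2]
ee_rot: [0.728, -0.686, -0.0, 0.0]
contact_force: [0.1, 0.4, 0.8]
gripper_width: 65.2
```

```bash
python3 look.py w10 20; python3 -c "
from bench import arm
from h import *
plan(arm.read_state(),409,260,130,45)"
```

```text
14.9833 [406.61827315 258.89905431 127.20419606] 65.21772554493232
desk 0.2832517862673001
[233.  26.] 786 col [113 114 128] z95 22.0 rect [443.5 145.7] [44.5 19.7] 18.1 circ [445.1 140.7  22.3] mean [443.1 145.9]
[370.  32.] 511 col [254 202  90] z95 22.0 rect [357.  145.5] [11.7 38.3] 67.1 circ [355.5 142.1  19.1] mean [357.1 144.4]
[415. 145.] 3412 col [233 201 213] z95 45.0 rect [322.5 211.8] [38.1 28.5] 67.6 circ [322.8 211.4  22.9] mean [323.2 211.2]
[273. 209.] 2793 col [243 239 238] z95 45.0 rect [411.4 259.3] [28.1 38.3] 49.2 circ [411.5 259.4  22.9] mean [411.5 258.6]
[339. 284.] 954 col [ 78 111 174] z95 45.0 rect [359.9 314. ] [18.1 14.1] 2.6 circ [359.9 314.4  11.2] mean [360.1 313.4]
clock 15.0 tcp [407.8 259.5 127.3] jaw -176.6 w 64.8 | turn -41.6 other 138.4 then xyz cm [ 0.05 -0.12 -0.27] q6 -0.84
```

View pics/w10.png

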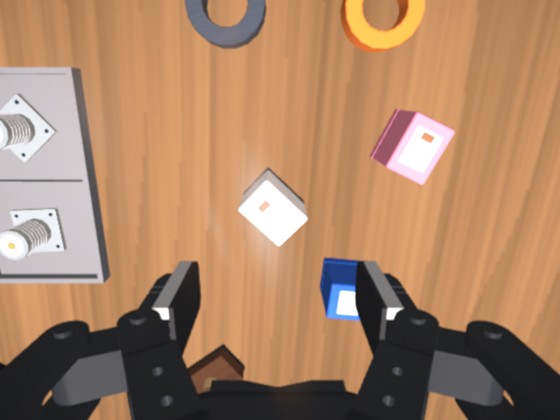

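The white relay is at (273,210): 28.1 × 38.3 mm, 45 mm high, with its narrow axis at 49° in world. The blue and pink decoys at (345,290) and (415,145) stay clear. Turning −46° to grip across the 28 mm side.

Call:
servo_tool:
  rows:
    - {"x":0,"y":0,"z":0,"turn":-7,"fingers":5.5}
    - {"x":0,"y":0,"z":0,"turn":-7,"fingers":5.5}
    - {"x":0,"y":0,"z":0,"turn":-7,"fingers":5.5}
    - {"x":0,"y":0,"z":0,"turn":-7,"fingers":5.5}
    - {"x":0,"y":0,"z":0,"turn":-7,"fingers":5.5}
    - {"x":0,"y":0,"z":0,"turn":-7,"fingers":5.5}
    - {"x":0,"y":0,"z":0,"turn":-4,"fingers":5.5}
    - {"x":0,"y":0,"z":0,"turn":0,"fingers":5.5}
    - {"x":0,"y":0,"z":0,"turn":0,"fingers":5.5}

```text
clock: 15.78
position: [408.7, 259.7, 127.0]
ee_rot: [0.937, -0.349, -0.0, 0.0]
contact_force: [0.9, -0.1, -0.2]
gripper_width: 54.9
```

```bash
python3 look.py w11 20; python3 -c "
from bench import arm
from h import *
plan(arm.read_state(),411.3,259.2,18,49)"
```

```text
15.7833 [408.66777956 259.66997272 126.95295937] 54.85968936151719
desk 0.2637509516738419
[378.  51.] 794 col [113 117 133] z95 22.0 rect [444.2 145.9] [46.5 19.3] 18.3 circ [446.8 137.8  23.3] mean [445.  146.3]
[455. 154.] 336 col [254 212  94] z95 21.0 rect [357.1 146.3] [10.4 35.9] 64.7 circ [355.6 143.   17.9] mean [357.6 145. ]
[277. 207.] 2657 col [246 243 241] z95 45.0 rect [412.  259.6] [27.7 38.6] 50.2 circ [412.  259.6  22.8] mean [412.4 259. ]
[411. 255.] 3036 col [231 191 204] z95 45.0 rect [323.  211.8] [38.3 29. ] 68.3 circ [323.3 211.7  22.8] mean [324.  211.6]
[264. 294.] 346 col [ 86  90 137] z95 40.0 rect [367.4 310.2] [11.   4.6] 52.9 circ [365.6 311.6   5.5] mean [367.2 309.3]
clock 15.8 tcp [408.5 259.6 127. ] jaw -130.8 w 54.6 | turn 0.2 other -179.8 then xyz cm [ 0.24 -0.16 10.9 ] q6 -0.04
```

View pics/w11.png

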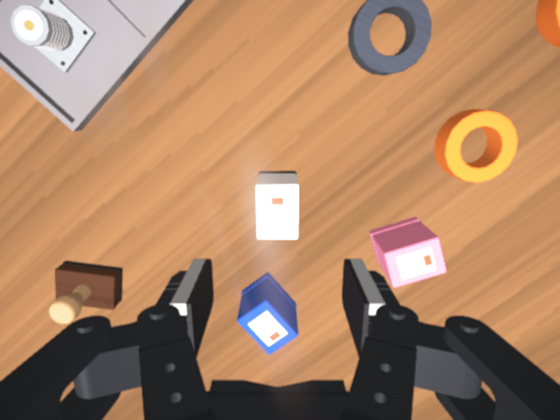

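Aligned: the relay at (277,207) is square to the jaws. Descending to grasp.

Call:
servo_tool:
  rows:
    - {"x":0.3,"y":-0.2,"z":2.5,"turn":0,"fingers":5.5}
    - {"x":0,"y":0,"z":2.5,"turn":0,"fingers":5.5}
    - {"x":0,"y":0,"z":2.5,"turn":0,"fingers":5.5}
    - {"x":0,"y":0,"z":2.5,"turn":0,"fingers":5.5}
    - {"x":0,"y":0,"z":1.2,"turn":0,"fingers":5.5}
    - {"x":0,"y":0,"z":0,"turn":0,"fingers":5.5}
    - {"x":0,"y":0,"z":0,"turn":0,"fingers":2}
    - {"x":0,"y":0,"z":0,"turn":0,"fingers":2}
    - {"x":0,"y":0,"z":0,"turn":0,"fingers":2}
    - {"x":0,"y":0,"z":0,"turn":0,"fingers":2}

```text
clock: 16.67
position: [412.1, 259.8, 16.5]
ee_rot: [0.938, -0.347, 0.0, -0.001]
contact_force: [-0.3, 0.9, 1.6]
gripper_width: 27.1
```

Call:
servo_tool:
  rows:
    - {"x":0,"y":0,"z":0,"turn":0,"fingers":2}
    - {"x":0,"y":0,"z":0,"turn":0,"fingers":2}

```text
clock: 16.83
position: [412.1, 259.8, 16.4]
ee_rot: [0.938, -0.347, 0.0, -0.001]
contact_force: [-1.3, 0.7, 5.4]
gripper_width: 27.0
```

Call:
servo_tool:
  rows:
    - {"x":0,"y":0,"z":-0.5,"turn":0,"fingers":2}
    - {"x":0,"y":0,"z":-1,"turn":0,"fingers":2}
    - {"x":0,"y":0,"z":-2,"turn":0,"fingers":2}
    - {"x":0,"y":0,"z":-2.5,"turn":0,"fingers":2}
    - {"x":0,"y":0,"z":-2.5,"turn":0,"fingers":2}
    - {"x":0,"y":0,"z":-2.7,"turn":0,"fingers":2}
    - {"x":0,"y":0,"z":-1,"turn":0,"fingers":2}
    - {"x":0,"y":0,"z":0,"turn":0,"fingers":2}

```text
clock: 17.5
position: [412.6, 260.2, 140.4]
ee_rot: [0.938, -0.347, 0.001, -0.003]
contact_force: [-0.7, 0.3, -0.5]
gripper_width: 26.9
```

```bash
python3 look.py w12 20; python3 -c "
from bench import arm
from h import *
plan(arm.read_state(),584,-258,140);plan(arm.read_state(),584,-258,140,77)"
```

```text
17.5 [412.59787422 260.21005147 140.35337645] 26.94251297028337
desk 0.26399169132594125
[379.  58.] 725 col [104 108 123] z95 22.0 rect [444.6 145.9] [47.  19.7] 17.0 circ [447.  138.   23.5] mean [444.8 146.1]
[449. 154.] 212 col [253 196  86] z95 21.0 rect [360.6 145.7] [ 8.1 31.4] 62.8 circ [359.2 143.1  15.7] mean [359.4 145.6]
[409. 251.] 2734 col [226 184 198] z95 45.0 rect [323.1 211.8] [37.9 29.2] 68.0 circ [323.3 212.1  22.9] mean [324.  211.6]
clock 17.6 tcp [411.6 259.4 138.4] jaw -130.7 w 27.3 | turn 0.0 other 0.0 then xyz cm [46.79 28.01 -0.26] q6 -0.04
clock 17.6 tcp [411.6 259.4 138.4] jaw -130.7 w 27.3 | turn -27.7 other 152.3 then xyz cm [28.43 46.53 -0.26] q6 -0.04
```

View pics/w12.png

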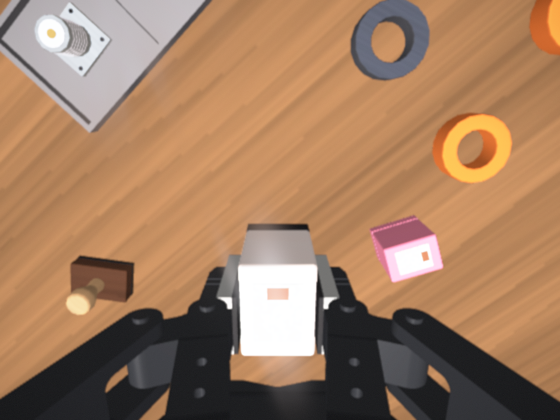

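The relay is held upright at (277,305). Heading to the wooden box, with the turn on arrival.

Call:
servo_tool:
  rows:
    - {"x":1.5,"y":0.9,"z":0,"turn":0,"fingers":2}
    - {"x":2.8,"y":1.7,"z":0,"turn":0,"fingers":2}
    - {"x":3,"y":1.8,"z":0,"turn":0,"fingers":2}
    - {"x":3,"y":1.8,"z":0,"turn":0,"fingers":2}
    - {"x":3,"y":1.8,"z":0,"turn":0,"fingers":2}
    - {"x":3,"y":1.8,"z":0,"turn":0,"fingers":2}
    - {"x":3,"y":1.8,"z":0,"turn":0,"fingers":2}
    - {"x":3,"y":1.8,"z":0,"turn":0,"fingers":2}
    - {"x":3,"y":1.8,"z":0,"turn":0,"fingers":2}
    - {"x":3,"y":1.8,"z":0,"turn":0,"fingers":2}

```text
clock: 18.38
position: [514.4, -56.1, 135.4]
ee_rot: [0.938, -0.348, -0.002, 0.001]
contact_force: [0.7, 0.2, -0.5]
gripper_width: 27.2
```

Call:
servo_tool:
  rows:
    - {"x":3,"y":1.8,"z":0,"turn":0,"fingers":2}
    - {"x":3,"y":1.8,"z":0,"turn":0,"fingers":2}
    - {"x":3,"y":1.8,"z":0,"turn":0,"fingers":2}
    - {"x":3,"y":1.8,"z":0,"turn":0,"fingers":2}
    - {"x":3,"y":1.8,"z":0,"turn":0,"fingers":2}
    - {"x":3,"y":1.8,"z":0,"turn":0,"fingers":2}
    - {"x":0.5,"y":0.3,"z":0,"turn":0,"fingers":2}
    - {"x":0,"y":0,"z":0,"turn":-7,"fingers":2}
    - {"x":0,"y":0,"z":0,"turn":-7,"fingers":2}
    - {"x":0,"y":0,"z":0,"turn":-7,"fingers":2}

```text
clock: 19.22
position: [582.1, -258.9, 134.6]
ee_rot: [0.986, -0.168, -0.002, -0.0]
contact_force: [0.1, 0.1, -1.0]
gripper_width: 27.1
```

Call:
servo_tool:
  rows:
    - {"x":0,"y":0,"z":0,"turn":-7,"fingers":2}
    - {"x":0,"y":0,"z":0,"turn":0,"fingers":2}
    - {"x":0,"y":0,"z":0,"turn":0,"fingers":2}

```text
clock: 19.47
position: [582.6, -258.5, 135.6]
ee_rot: [0.994, -0.112, -0.002, -0.0]
contact_force: [0.0, 0.4, -1.0]
gripper_width: 27.4
```

```bash
python3 look.py w13 12; python3 -c "
from bench import arm
from h import *
plan(arm.read_state(),584,-258,60,77)"
```

```text
19.4667 [ 582.62439206 -258.54361036  135.60300459] 27.37118412228138
desk 0.25199151290527766
[274. 184.] 2747 col [234 207 160] z95 21.0 rect [ 586.1 -256.3] [90.2 90.5] 76.9 circ [ 586.2 -256.3   63.2] mean [ 597.3 -258.6]
clock 19.5 tcp [ 582.8 -258.6  136. ] jaw -102.8 w 27.0 | turn 0.2 other -179.8 then xyz cm [ 0.12 -0.09  7.6 ] q6 1.51
```

View pics/w13.png

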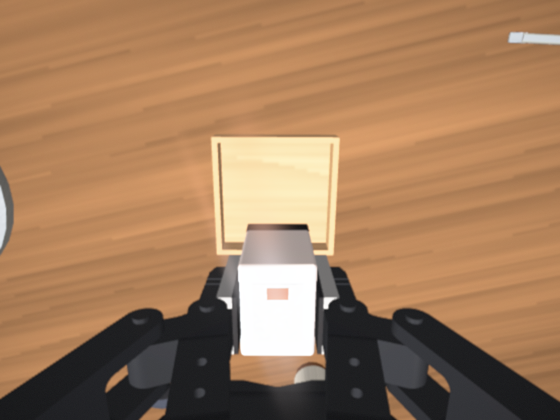

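The box is square-on at about (275,195), centred at (586,−256). I'll correct by 3 mm and lower.

Call:
servo_tool:
  rows:
    - {"x":0.3,"y":-0.3,"z":2,"turn":0,"fingers":2}
    - {"x":0,"y":0,"z":2.5,"turn":0,"fingers":2}
    - {"x":0,"y":0,"z":2.5,"turn":0,"fingers":2}
    - {"x":0,"y":0,"z":2,"turn":0,"fingers":2}
    - {"x":0,"y":0,"z":1,"turn":0,"fingers":2}
    - {"x":0,"y":0,"z":0.7,"turn":0,"fingers":2}
    - {"x":0,"y":0,"z":0,"turn":0,"fingers":2}
    - {"x":0,"y":0,"z":0,"turn":0,"fingers":2}

```text
clock: 20.18
position: [587.7, -256.9, 30.9]
ee_rot: [0.994, -0.11, 0.0, 0.0]
contact_force: [0.1, -0.2, -0.4]
gripper_width: 26.7
```

Call:
servo_tool:
  rows:
    - {"x":0,"y":0,"z":0.2,"turn":0,"fingers":2}
    - {"x":0,"y":0,"z":0.2,"turn":0,"fingers":2}
    - {"x":0,"y":0,"z":0,"turn":0,"fingers":2}
    - {"x":0,"y":0,"z":0,"turn":0,"fingers":2}

```text
clock: 20.52
position: [587.3, -256.8, 26.8]
ee_rot: [0.994, -0.11, 0.0, 0.0]
contact_force: [0.3, -0.3, 0.1]
gripper_width: 26.9
```

Call:
servo_tool:
  rows:
    - {"x":0,"y":0,"z":0.2,"turn":0,"fingers":2}
    - {"x":0,"y":0,"z":0.2,"turn":0,"fingers":2}
    - {"x":0,"y":0,"z":0.1,"turn":0,"fingers":2}
    - {"x":0,"y":0,"z":0,"turn":0,"fingers":2}
    - {"x":0,"y":0,"z":0,"turn":0,"fingers":2}

```text
clock: 20.93
position: [587.0, -256.7, 21.1]
ee_rot: [0.994, -0.11, -0.0, 0.0]
contact_force: [-0.2, 0.3, -0.7]
gripper_width: 27.5
```

Call:
servo_tool:
  rows:
    - {"x":0,"y":0,"z":0.1,"turn":0,"fingers":2}
    - {"x":0,"y":0,"z":0,"turn":0,"fingers":2}
    - {"x":0,"y":0,"z":0,"turn":0,"fingers":2}

```text
clock: 21.18
position: [587.3, -256.8, 20.5]
ee_rot: [0.994, -0.11, 0.0, 0.0]
contact_force: [-0.1, 0.2, 0.0]
gripper_width: 27.4
```

Call:
servo_tool:
  rows:
    - {"x":0,"y":0,"z":0.1,"turn":0,"fingers":2}
    - {"x":0,"y":0,"z":0,"turn":0,"fingers":2}
    - {"x":0,"y":0,"z":0,"turn":0,"fingers":2}

```text
clock: 21.43
position: [587.3, -256.8, 20.5]
ee_rot: [0.994, -0.11, 0.0, 0.0]
contact_force: [-0.9, 1.6, 6.0]
gripper_width: 27.2
```

Contact, as predicted at 20.5. Releasing: opening to 44 mm keeps the finger backs inside the 82 mm box.

Call:
servo_tool:
  rows:
    - {"x":0,"y":0,"z":0,"turn":0,"fingers":3.2}
    - {"x":0,"y":0,"z":0,"turn":0,"fingers":3.8}
    - {"x":0,"y":0,"z":0,"turn":0,"fingers":4.2}
    - {"x":0,"y":0,"z":0,"turn":0,"fingers":4.2}
    - {"x":0,"y":0,"z":-1,"turn":0,"fingers":4.2}
    - {"x":0,"y":0,"z":-2,"turn":0,"fingers":4.2}
    - {"x":0,"y":0,"z":-3,"turn":0,"fingers":4.2}
    - {"x":0,"y":0,"z":-3,"turn":0,"fingers":5}
    - {"x":0,"y":0,"z":-2,"turn":0,"fingers":7}
    - {"x":0,"y":0,"z":0,"turn":0,"fingers":7}

```text
clock: 22.27
position: [590.3, -257.8, 136.0]
ee_rot: [0.994, -0.11, 0.006, 0.001]
contact_force: [-0.0, -0.2, -0.2]
gripper_width: 69.7
```

```bash
python3 look.py w14 23; python3 -c "
from bench import arm
from h import *
plan(arm.read_state(),441,-119,120);plan(arm.read_state(),441,-119,120,90)"
```

```text
22.2667 [ 590.29760615 -257.79521909  135.987404  ] 69.68303695666421
desk 0.24960330431306943
[277. 214.] 2510 col [245 240 238] z95 49.0 rect [ 588.6 -255.9] [28.  37.7] 77.0 circ [ 588.5 -256.1   22.7] mean [ 589.2 -256.1]
clock 22.3 tcp [ 588.9 -257.2  133.2] jaw -102.6 w 70.2 | turn 0.0 other 0.0 then xyz cm [-17.46 -10.25   1.2 ] q6 1.51
clock 22.3 tcp [ 588.9 -257.2  133.2] jaw -102.6 w 70.2 | turn -12.6 other 167.4 then xyz cm [-14.8  -13.82   1.2 ] q6 1.51
```

View pics/w14.png

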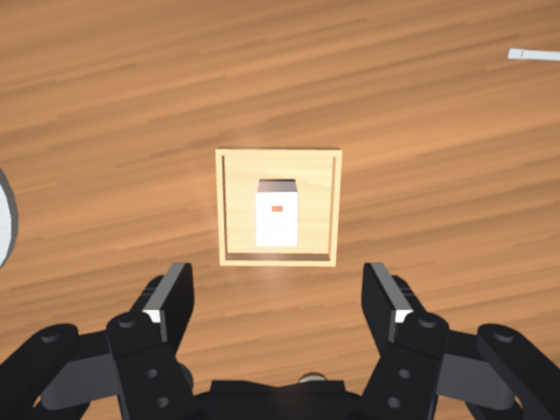

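The relay stands centred in the box at (277,215), with its top at 49 mm (expected 48). Next is the near ring.

Call:
servo_tool:
  rows:
    - {"x":-1.6,"y":-1.0,"z":0,"turn":0,"fingers":8}
    - {"x":-2.5,"y":-1.5,"z":0,"turn":0,"fingers":8}
    - {"x":-2.7,"y":-1.6,"z":0,"turn":0,"fingers":8}
    - {"x":-2.7,"y":-1.6,"z":0,"turn":0,"fingers":8}
    - {"x":-2.7,"y":-1.6,"z":0,"turn":0,"fingers":8}
    - {"x":-2.7,"y":-1.6,"z":0,"turn":0,"fingers":8}
    - {"x":-2.5,"y":-1.4,"z":0,"turn":0,"fingers":8}
    - {"x":0,"y":0,"z":0,"turn":7,"fingers":8}
    - {"x":0,"y":0,"z":0,"turn":7,"fingers":8}
    - {"x":0,"y":0,"z":0,"turn":7,"fingers":8}

```text
clock: 23.15
position: [438.9, -117.7, 129.0]
ee_rot: [0.956, -0.292, -0.001, 0.0]
contact_force: [-0.1, -0.0, -0.7]
gripper_width: 80.2
```

Call:
servo_tool:
  rows:
    - {"x":0,"y":0,"z":0,"turn":7,"fingers":8}
    - {"x":0,"y":0,"z":0,"turn":7,"fingers":8}
    - {"x":0,"y":0,"z":0,"turn":7,"fingers":8}
    - {"x":0,"y":0,"z":0,"turn":7,"fingers":8}
    - {"x":0,"y":0,"z":0,"turn":7,"fingers":8}
    - {"x":0,"y":0,"z":0,"turn":7,"fingers":8}
    - {"x":0,"y":0,"z":0,"turn":7,"fingers":8}
    - {"x":0,"y":0,"z":0,"turn":7,"fingers":8}
    - {"x":0,"y":0,"z":0,"turn":0,"fingers":8}
    - {"x":0,"y":0,"z":0,"turn":0,"fingers":8}

```text
clock: 23.98
position: [439.3, -118.1, 128.8]
ee_rot: [0.71, -0.704, -0.001, 0.0]
contact_force: [0.5, 0.3, -0.7]
gripper_width: 79.8
```

```bash
python3 look.py w15 8; python3 -c "
from bench import arm
from h import *
plan(arm.read_state(),441.3,-118.7,6)"
```

```text
23.9833 [ 439.33021016 -118.13982739  128.8176192 ] 79.83504597929166
desk 0.26531584900237704
[330.  13.] 1166 col [198 150 113] z95 41.0 rect [ 409.2 -239.2] [ 8.2 24. ] 86.4 circ [ 409.1 -241.3   12.1] mean [ 409.  -240.1]
[277. 198.] 2745 col [112 106 114] z95 21.0 rect [ 441.1 -119.1] [48.9 49.1] 50.3 circ [ 441.2 -119.1   24.9] mean [ 441.3 -120. ]
clock 24.0 tcp [ 439.5 -118.1  128.9] jaw -179.5 w 79.9 | turn 0.0 other 0.0 then xyz cm [ 0.06 -0.19 12.29] q6 -0.09
```

View pics/w15.png

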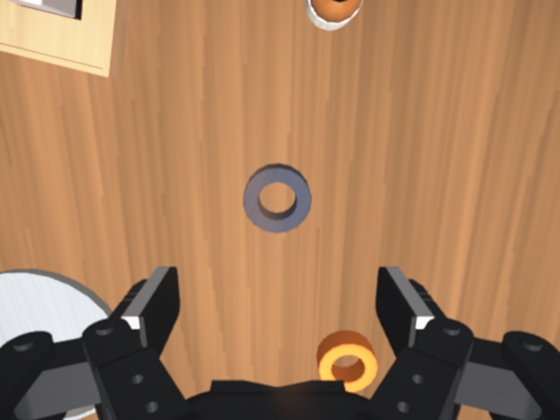

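The dark ring is at (277,198): 49 mm across and 21 mm high. Descending.

Call:
servo_tool:
  rows:
    - {"x":0.1,"y":-0.2,"z":2.5,"turn":0,"fingers":7.5}
    - {"x":0,"y":0,"z":2.5,"turn":0,"fingers":7.5}
    - {"x":0,"y":0,"z":2.5,"turn":0,"fingers":7.5}
    - {"x":0,"y":0,"z":2,"turn":0,"fingers":7.5}
    - {"x":0,"y":0,"z":1.5,"turn":0,"fingers":7.5}
    - {"x":0,"y":0,"z":1,"turn":0,"fingers":7.5}
    - {"x":0,"y":0,"z":0,"turn":0,"fingers":7.5}
    - {"x":0,"y":0,"z":0,"turn":0,"fingers":7.5}

```text
clock: 24.7
position: [441.6, -119.2, 8.9]
ee_rot: [0.71, -0.704, -0.0, 0.001]
contact_force: [1.2, 0.1, 0.7]
gripper_width: 75.1
```

Call:
servo_tool:
  rows:
    - {"x":0,"y":0,"z":0.2,"turn":0,"fingers":7}
    - {"x":0,"y":0,"z":0.1,"turn":0,"fingers":7}
    - {"x":0,"y":0,"z":0,"turn":0,"fingers":7}

```text
clock: 24.95
position: [442.3, -119.1, 6.8]
ee_rot: [0.709, -0.705, 0.0, -0.001]
contact_force: [0.0, 0.4, -0.3]
gripper_width: 70.2
```

```bash
python3 look.py w16 8
```

```text
24.95 [ 442.28244671 -119.08256391    6.84913057] 70.19822296493273
desk 0.27229829046029863
[284. 259.] 5856 col [113 112 123] z95 21.0 rect [ 441.4 -128. ] [49.2 32.4] 0.9 circ [ 441.1 -119.2   25. ] mean [ 441.4 -129.9]
[171. 284.] 1519 col [83 77 74] z95 44.0 rect [ 485.2 -127.8] [13.3  4.5] 0.5 circ [ 485.2 -127.7    7. ] mean [ 481.9 -128.9]
[384. 284.] 1516 col [78 74 72] z95 44.0 rect [ 403.9 -128.4] [ 4.4 10.8] 89.4 circ [ 403.9 -128.2    5.8] mean [ 406.1 -129.4]
```

View pics/w16.png

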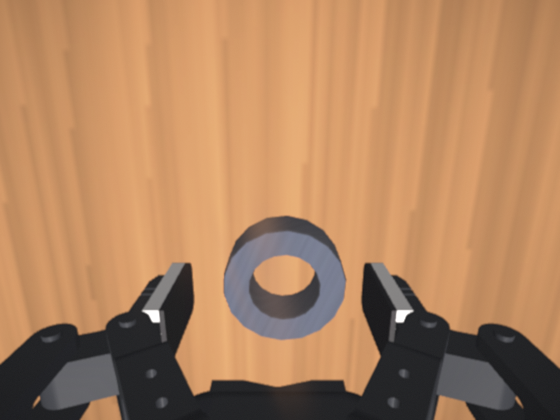

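The ring at (284,278) sits between the pads. Going 2 mm lower, then closing.

Call:
servo_tool:
  rows:
    - {"x":0,"y":0,"z":0.2,"turn":0,"fingers":6.5}
    - {"x":0,"y":0,"z":0,"turn":0,"fingers":5.5}
    - {"x":0,"y":0,"z":0,"turn":0,"fingers":4}
    - {"x":0,"y":0,"z":0,"turn":0,"fingers":4}
    - {"x":0,"y":0,"z":0,"turn":0,"fingers":4}
    - {"x":0,"y":0,"z":0,"turn":0,"fingers":4}

```text
clock: 25.5
position: [441.7, -119.2, 4.9]
ee_rot: [0.709, -0.705, -0.0, 0.0]
contact_force: [-2.2, 0.4, 6.5]
gripper_width: 47.3
```

Call:
servo_tool:
  rows:
    - {"x":0,"y":0,"z":-0.5,"turn":0,"fingers":4}
    - {"x":0,"y":0,"z":-1,"turn":0,"fingers":4}
    - {"x":0,"y":0,"z":-2,"turn":0,"fingers":4}
    - {"x":0,"y":0,"z":-2.5,"turn":0,"fingers":4}
    - {"x":0,"y":0,"z":-2.5,"turn":0,"fingers":4}
    - {"x":0,"y":0,"z":-1.5,"turn":0,"fingers":4}
    - {"x":0,"y":0,"z":0,"turn":0,"fingers":4}
    - {"x":0,"y":0,"z":0,"turn":0,"fingers":4}

```text
clock: 26.17
position: [442.1, -119.0, 104.9]
ee_rot: [0.709, -0.705, 0.001, -0.001]
contact_force: [-0.4, 1.0, -2.0]
gripper_width: 47.5
```

```bash
python3 look.py w17 8; python3 -c "
from bench import arm
from h import *
plan(arm.read_state(),636,-15,100)"
```

```text
26.1667 [ 442.06436305 -119.0177411   104.91925738] 47.50311858647279
desk 0.27256921917268073
[341.   9.] 989 col [199 160 130] z95 39.0 rect [ 407.5 -237.1] [22.   5.6] 0.4 circ [ 407.5 -239.8   11. ] mean [ 408.1 -237.4]
clock 26.2 tcp [ 441.2 -119.   103.9] jaw -179.7 w 47.3 | turn 0.0 other 0.0 then xyz cm [-10.3  -19.53   0.38] q6 -0.09
```

View pics/w17.png

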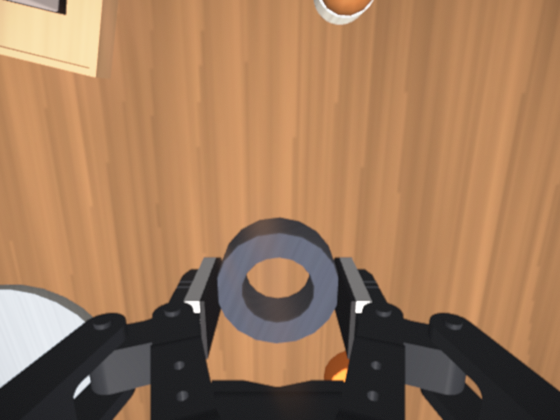

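Ring held level at (278,280). Moving over the dish.

Call:
servo_tool:
  rows:
    - {"x":-0.8,"y":-1.5,"z":0,"turn":0,"fingers":4}
    - {"x":-1.3,"y":-2.5,"z":0,"turn":0,"fingers":4}
    - {"x":-1.4,"y":-2.6,"z":0,"turn":0,"fingers":4}
    - {"x":-1.4,"y":-2.6,"z":0,"turn":0,"fingers":4}
    - {"x":-1.4,"y":-2.6,"z":0,"turn":0,"fingers":4}
    - {"x":-1.4,"y":-2.6,"z":0,"turn":0,"fingers":4}
    - {"x":-1.4,"y":-2.6,"z":0,"turn":0,"fingers":4}
    - {"x":-1.2,"y":-2.5,"z":0,"turn":0,"fingers":4}
    - {"x":0,"y":0,"z":0,"turn":0,"fingers":4}
    - {"x":0,"y":0,"z":0,"turn":0,"fingers":4}

```text
clock: 27.05
position: [635.9, -14.3, 101.3]
ee_rot: [0.709, -0.705, -0.001, 0.002]
contact_force: [-1.6, 0.0, -1.8]
gripper_width: 47.2
```

```bash
python3 look.py w18 3; python3 -c "
from bench import arm
from h import *
m=arm.camera_model('wrist')
im=np.load('w18.npz')['im'];h=cv2.cvtColor(im,cv2.COLOR_RGB2HSV)
plan(arm.read_state(),636,-15,9)"
```

```text
27.05 [635.85664694 -14.33459954 101.26041412] 47.216824666438725
desk 0.3195598097521781
[258. 208.] 16542 col [230 233 236] z95 12.0 rect [649.3  -7.4] [150.9  97.3] 7.6 circ [645.8  18.9  75.6] mean [651.9 -18. ]
[278. 276.] 1778 col [232 236 241] z95 5.0 rect [636.7  39.1] [37.4 37.9] 46.8 circ [636.8  38.   22.4] mean [636.6  39.3]
clock 27.1 tcp [634.9 -14.9 101.6] jaw -179.7 w 47.2 | turn 0.0 other 0.0 then xyz cm [ 0.   -0.16  9.26] q6 -0.22
```

View pics/w18.png

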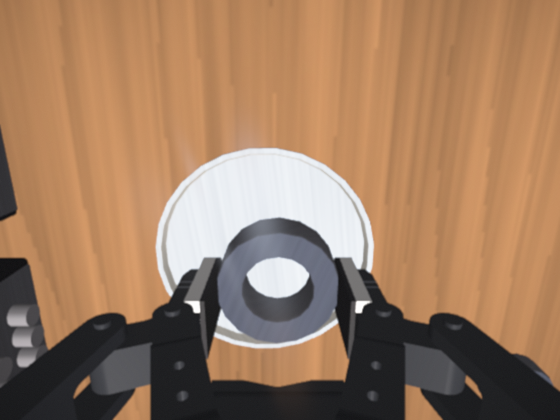

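The dish rim spans columns 158 to 373. The fitted rim circle has r = 75.6, which matches the description, and centre (645.5, 19). I'll shift +10 mm in x and lower.

Call:
servo_tool:
  rows:
    - {"x":0,"y":-1.0,"z":1,"turn":0,"fingers":4}
    - {"x":0,"y":0,"z":2,"turn":0,"fingers":4}
    - {"x":0,"y":0,"z":2.2,"turn":0,"fingers":4}
    - {"x":0,"y":0,"z":2,"turn":0,"fingers":4}
    - {"x":0,"y":0,"z":1,"turn":0,"fingers":4}
    - {"x":0,"y":0,"z":0.3,"turn":0,"fingers":4}
    - {"x":0,"y":0,"z":0,"turn":0,"fingers":4}
    - {"x":0,"y":0,"z":0,"turn":0,"fingers":4}

```text
clock: 27.77
position: [646.7, -15.0, 20.2]
ee_rot: [0.709, -0.705, 0.0, -0.0]
contact_force: [0.7, 0.1, -0.4]
gripper_width: 46.7
```

Call:
servo_tool:
  rows:
    - {"x":0,"y":0,"z":0.2,"turn":0,"fingers":4}
    - {"x":0,"y":0,"z":0.1,"turn":0,"fingers":4}
    - {"x":0,"y":0,"z":0,"turn":0,"fingers":4}
    - {"x":0,"y":0,"z":0,"turn":0,"fingers":4}

```text
clock: 28.1
position: [646.5, -14.8, 16.8]
ee_rot: [0.709, -0.705, 0.0, -0.0]
contact_force: [-1.1, 0.8, -0.6]
gripper_width: 47.2
```

Call:
servo_tool:
  rows:
    - {"x":0,"y":0,"z":0.3,"turn":0,"fingers":4}
    - {"x":0,"y":0,"z":0.2,"turn":0,"fingers":4}
    - {"x":0,"y":0,"z":0,"turn":0,"fingers":4}
    - {"x":0,"y":0,"z":0,"turn":0,"fingers":4}

```text
clock: 28.43
position: [646.1, -14.9, 11.0]
ee_rot: [0.709, -0.705, -0.0, 0.0]
contact_force: [-0.4, -0.4, -1.3]
gripper_width: 47.3
```

Call:
servo_tool:
  rows:
    - {"x":0,"y":0,"z":0.1,"turn":0,"fingers":4}
    - {"x":0,"y":0,"z":0.1,"turn":0,"fingers":4}
    - {"x":0,"y":0,"z":0,"turn":0,"fingers":4}
    - {"x":0,"y":0,"z":0,"turn":0,"fingers":4}

```text
clock: 28.77
position: [646.2, -14.9, 9.3]
ee_rot: [0.709, -0.705, -0.0, 0.0]
contact_force: [0.2, 0.9, -1.0]
gripper_width: 46.8
```

Call:
servo_tool:
  rows:
    - {"x":0,"y":0,"z":0.1,"turn":0,"fingers":4}
    - {"x":0,"y":0,"z":0,"turn":0,"fingers":4}
    - {"x":0,"y":0,"z":0,"turn":0,"fingers":4}

```text
clock: 29.02
position: [646.4, -14.9, 9.0]
ee_rot: [0.709, -0.705, 0.0, -0.0]
contact_force: [-2.1, 0.7, 4.4]
gripper_width: 47.3
```

Contact at 9.0, as expected. Releasing and lifting.

Call:
servo_tool:
  rows:
    - {"x":0,"y":0,"z":0,"turn":0,"fingers":5.3}
    - {"x":0,"y":0,"z":0,"turn":0,"fingers":5.8}
    - {"x":0,"y":0,"z":0,"turn":0,"fingers":6}
    - {"x":0,"y":0,"z":0,"turn":0,"fingers":6}
    - {"x":0,"y":0,"z":-1,"turn":0,"fingers":6}
    - {"x":0,"y":0,"z":-2,"turn":0,"fingers":6}
    - {"x":0,"y":0,"z":-3,"turn":0,"fingers":6}
    - {"x":0,"y":0,"z":-3,"turn":0,"fingers":7}
    - {"x":0,"y":0,"z":-2,"turn":0,"fingers":8}
    - {"x":0,"y":0,"z":0,"turn":0,"fingers":8}

```text
clock: 29.85
position: [649.7, -14.6, 125.1]
ee_rot: [0.71, -0.705, 0.004, -0.004]
contact_force: [0.8, 0.1, 1.9]
gripper_width: 80.4
```

```bash
python3 look.py w19 8; python3 -c "
from bench import arm
from h import *
plan(arm.read_state(),446,133,120)"
```

```text
29.85 [649.72936323 -14.63072096 125.11334993] 80.35379462202425
desk 0.3439284124959272
[288. 212.] 2828 col [206 206 207] z95 13.0 rect [646.    6.3] [150.2 125. ] 0.6 circ [646.   18.8  75.6] mean [645.6  -5.5]
[284. 202.] 3021 col [110 113 125] z95 25.0 rect [648.1 -14.7] [49. 49.] 64.0 circ [648.2 -14.3  25.1] mean [648.1 -15.5]
clock 29.9 tcp [648.1 -14.6 122.3] jaw -179.6 w 80.1 | turn 0.0 other 0.0 then xyz cm [-14.89  20.12   0.1 ] q6 -0.22
```

View pics/w19.png

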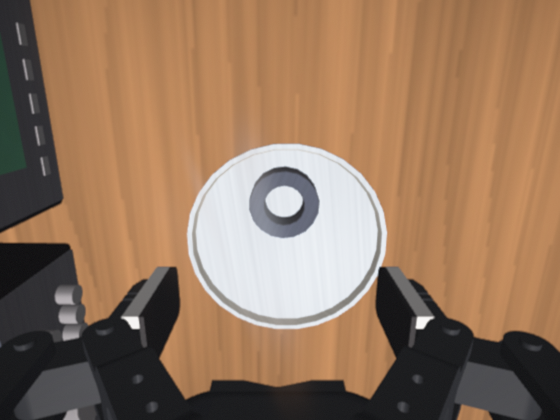

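The ring is flat in the dish at (284,202), 33 mm from the centre. Now the last ring.

Call:
servo_tool:
  rows:
    - {"x":-1.2,"y":1.6,"z":0,"turn":0,"fingers":7}
    - {"x":-1.7,"y":2.3,"z":0,"turn":0,"fingers":7}
    - {"x":-2,"y":2.7,"z":0,"turn":0,"fingers":7}
    - {"x":-2,"y":2.7,"z":0,"turn":0,"fingers":7}
    - {"x":-2,"y":2.7,"z":0,"turn":0,"fingers":7}
    - {"x":-2,"y":2.7,"z":0,"turn":0,"fingers":7}
    - {"x":-2,"y":2.7,"z":0,"turn":0,"fingers":7}
    - {"x":-2,"y":2.7,"z":0,"turn":0,"fingers":7}
    - {"x":0,"y":0,"z":0,"turn":0,"fingers":7}
    - {"x":0,"y":0,"z":0,"turn":0,"fingers":7}

```text
clock: 30.73
position: [443.0, 133.5, 118.2]
ee_rot: [0.71, -0.704, -0.0, 0.0]
contact_force: [1.4, 0.3, -1.1]
gripper_width: 69.9
```

```bash
python3 look.py w20 8; python3 -c "
from bench import arm
from h import *
plan(arm.read_state(),446,133,5)"
```

```text
30.7333 [442.96950824 133.48060139 118.15090111] 69.87761774999447
desk 0.29251619330349854
[372.  54.] 2465 col [241 173  76] z95 21.0 rect [385.4  35.2] [30.7 49.8] 60.1 circ [380.7  27.1  25. ] mean [386.5  35.3]
[413. 197.] 3293 col [231 162  72] z95 21.0 rect [350.  127.8] [48.7 49.4] 89.4 circ [349.8 128.2  25.1] mean [350.3 127.1]
[272. 201.] 2976 col [111 105 113] z95 21.0 rect [448.4 131.6] [49.  48.8] 89.2 circ [448.5 131.8  24.8] mean [448.4 130.8]
[133. 268.] 384 col [152 147 149] z95 13.0 rect [556.9 191.1] [14.9 31.7] 3.8 circ [557.1 191.2  17. ] mean [553.7 186.6]
[433. 289.] 546 col [147  83  99] z95 41.0 rect [329.2 191.6] [6.8 2.6] 49.8 circ [328.7 192.    3.4] mean [328.5 190.8]
clock 30.8 tcp [444.1 133.2 118.2] jaw -179.6 w 69.9 | turn 0.0 other 0.0 then xyz cm [ 0.02 -0.2  11.32] q6 -0.64
```

View pics/w20.png

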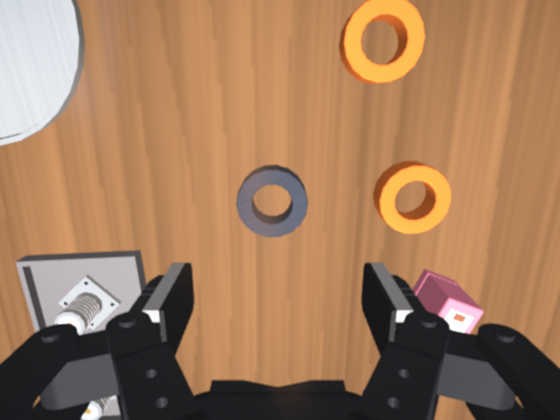

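The dark ring is at (272,201), 49 mm across. The orange decoy at (413,197) is clear. Descending.

Call:
servo_tool:
  rows:
    - {"x":0.1,"y":-0.4,"z":2.5,"turn":0,"fingers":7}
    - {"x":0,"y":0,"z":2.5,"turn":0,"fingers":7}
    - {"x":0,"y":0,"z":2.5,"turn":0,"fingers":7}
    - {"x":0,"y":0,"z":2,"turn":0,"fingers":7}
    - {"x":0,"y":0,"z":1.2,"turn":0,"fingers":7}
    - {"x":0,"y":0,"z":0.5,"turn":0,"fingers":7}
    - {"x":0,"y":0,"z":0.1,"turn":0,"fingers":7}
    - {"x":0,"y":0,"z":0,"turn":0,"fingers":7}
    - {"x":0,"y":0,"z":0,"turn":0,"fingers":7}

```text
clock: 31.53
position: [449.2, 132.0, 5.9]
ee_rot: [0.709, -0.705, 0.0, -0.001]
contact_force: [0.7, 0.0, 0.9]
gripper_width: 70.1
```

Call:
servo_tool:
  rows:
    - {"x":0,"y":0,"z":0,"turn":0,"fingers":5.5}
    - {"x":0,"y":0,"z":0,"turn":0,"fingers":4}
    - {"x":0,"y":0,"z":0,"turn":0,"fingers":4}
    - {"x":0,"y":0,"z":0,"turn":0,"fingers":4}
    - {"x":0,"y":0,"z":0,"turn":0,"fingers":4}

```text
clock: 31.95
position: [448.8, 132.1, 6.9]
ee_rot: [0.709, -0.705, 0.0, -0.001]
contact_force: [-2.2, -0.7, 8.0]
gripper_width: 47.9
```

Call:
servo_tool:
  rows:
    - {"x":0,"y":0,"z":-0.5,"turn":0,"fingers":4}
    - {"x":0,"y":0,"z":-1,"turn":0,"fingers":4}
    - {"x":0,"y":0,"z":-2,"turn":0,"fingers":4}
    - {"x":0,"y":0,"z":-2.5,"turn":0,"fingers":4}
    - {"x":0,"y":0,"z":-2.5,"turn":0,"fingers":4}
    - {"x":0,"y":0,"z":-1.5,"turn":0,"fingers":4}
    - {"x":0,"y":0,"z":0,"turn":0,"fingers":4}
    - {"x":0,"y":0,"z":0,"turn":0,"fingers":4}

```text
clock: 32.62
position: [448.5, 132.2, 106.2]
ee_rot: [0.709, -0.705, 0.0, -0.001]
contact_force: [-0.6, -0.1, -1.8]
gripper_width: 47.3
```

```bash
python3 look.py w21 8; python3 -c "
from bench import arm
from h import *
plan(arm.read_state(),645,52,100)"
```

```text
32.6167 [448.45524996 132.21041679 106.20208269] 47.295049280686676
desk 0.3158503705691942
[384.  54.] 2638 col [240 171  76] z95 21.0 rect [386.5  35.6] [28.7 49.5] 56.9 circ [381.7  28.1  24.8] mean [387.4  35.8]
[428. 203.] 3678 col [229 161  71] z95 21.0 rect [350.1 128.1] [49. 49.] 19.6 circ [349.9 128.1  25. ] mean [350.3 127. ]
[133. 276.] 472 col [150 145 148] z95 13.0 rect [559.3 190.7] [20.1 30.6] 3.9 circ [559.5 190.7  18. ] mean [555.4 185.1]
clock 32.7 tcp [447.8 131.7 105.1] jaw -179.7 w 47.5 | turn 0.0 other 0.0 then xyz cm [  8.08 -19.68   0.5 ] q6 -0.63
```

View pics/w21.png

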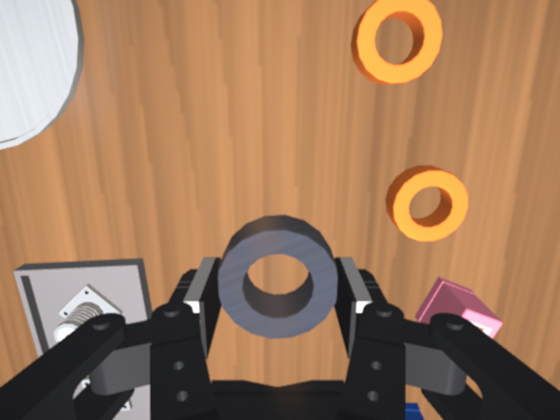

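The second ring is held level at (278,278). Moving it to the other half of the dish.

Call:
servo_tool:
  rows:
    - {"x":0.6,"y":-1.5,"z":0,"turn":0,"fingers":4}
    - {"x":1,"y":-2.4,"z":0,"turn":0,"fingers":4}
    - {"x":1.1,"y":-2.6,"z":0,"turn":0,"fingers":4}
    - {"x":1.1,"y":-2.6,"z":0,"turn":0,"fingers":4}
    - {"x":1.1,"y":-2.6,"z":0,"turn":0,"fingers":4}
    - {"x":1.1,"y":-2.6,"z":0,"turn":0,"fingers":4}
    - {"x":1.1,"y":-2.7,"z":0,"turn":0,"fingers":4}
    - {"x":1,"y":-2.7,"z":0,"turn":0,"fingers":4}
    - {"x":0,"y":0,"z":0,"turn":0,"fingers":4}
    - {"x":0,"y":0,"z":0,"turn":0,"fingers":4}

```text
clock: 33.5
position: [645.5, 51.1, 102.2]
ee_rot: [0.709, -0.706, -0.001, 0.002]
contact_force: [-0.8, -0.7, -0.9]
gripper_width: 47.2
```

```bash
python3 look.py w22 8; python3 -c "
from bench import arm
from h import *
plan(arm.read_state(),645,52,11)"
```

```text
33.5 [645.50245405  51.14196066 102.24661976] 47.2011910782322
desk 0.41980604990794745
[279. 129.] 5015 col [209 209 209] z95 13.0 rect [645.7  13.8] [139.5 150.7] 89.4 circ [645.8  19.1  75.8] mean [ 6.463e+02 -1.000e-01]
[276. 108.] 4074 col [113 117 132] z95 25.0 rect [648.1 -14.3] [49.1 49.2] 78.0 circ [648.2 -14.4  24.9] mean [648.1 -15.1]
[278. 263.] 368 col [194 194 195] z95 13.0 rect [646.2  92. ] [ 6.3 36.6] 89.0 circ [646.2  91.6  18.3] mean [646.3  91.4]
clock 33.5 tcp [644.6  51.5 102.7] jaw -179.7 w 47.8 | turn 0.0 other 0.0 then xyz cm [-0.05 -0.08  9.17] q6 -0.32
```

View pics/w22.png

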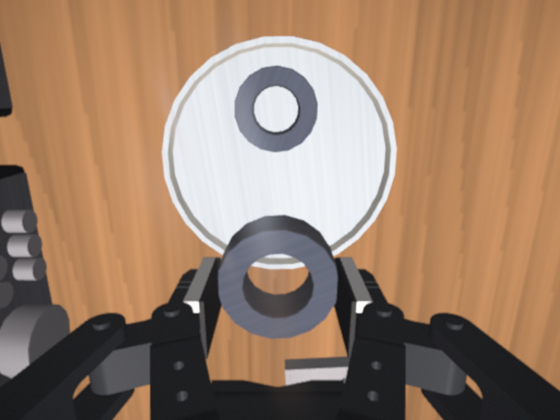

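Aligned with the dish, and the first ring at (276,108) is clear. Lowering.

Call:
servo_tool:
  rows:
    - {"x":0,"y":0,"z":1.5,"turn":0,"fingers":4}
    - {"x":0,"y":0,"z":2.2,"turn":0,"fingers":4}
    - {"x":0,"y":0,"z":2.2,"turn":0,"fingers":4}
    - {"x":0,"y":0,"z":1.5,"turn":0,"fingers":4}
    - {"x":0,"y":0,"z":0.8,"turn":0,"fingers":4}
    - {"x":0,"y":0,"z":0.3,"turn":0,"fingers":4}
    - {"x":0,"y":0,"z":0.2,"turn":0,"fingers":4}
    - {"x":0,"y":0,"z":0,"turn":0,"fingers":4}
    - {"x":0,"y":0,"z":0,"turn":0,"fingers":4}

```text
clock: 34.3
position: [646.4, 52.5, 19.4]
ee_rot: [0.709, -0.705, 0.0, -0.001]
contact_force: [1.0, -0.4, -0.8]
gripper_width: 47.2
```

Call:
servo_tool:
  rows:
    - {"x":0,"y":0,"z":0.2,"turn":0,"fingers":4}
    - {"x":0,"y":0,"z":0,"turn":0,"fingers":4}
    - {"x":0,"y":0,"z":0,"turn":0,"fingers":4}

```text
clock: 34.55
position: [646.0, 52.2, 16.7]
ee_rot: [0.709, -0.705, 0.0, -0.0]
contact_force: [0.1, -0.8, -1.5]
gripper_width: 47.6
```

Call:
servo_tool:
  rows:
    - {"x":0,"y":0,"z":0.2,"turn":0,"fingers":4}
    - {"x":0,"y":0,"z":0.2,"turn":0,"fingers":4}
    - {"x":0,"y":0,"z":0,"turn":0,"fingers":4}
    - {"x":0,"y":0,"z":0,"turn":0,"fingers":4}

```text
clock: 34.88
position: [645.7, 52.1, 12.0]
ee_rot: [0.709, -0.705, -0.0, 0.0]
contact_force: [-0.3, 0.2, -0.0]
gripper_width: 47.4
```

Call:
servo_tool:
  rows:
    - {"x":0,"y":0,"z":0.1,"turn":0,"fingers":4}
    - {"x":0,"y":0,"z":0,"turn":0,"fingers":4}
    - {"x":0,"y":0,"z":0,"turn":0,"fingers":4}

```text
clock: 35.13
position: [645.8, 52.1, 11.2]
ee_rot: [0.709, -0.705, -0.0, 0.0]
contact_force: [-0.8, 1.1, -0.6]
gripper_width: 47.3
```

Call:
servo_tool:
  rows:
    - {"x":0,"y":0,"z":0.1,"turn":0,"fingers":4}
    - {"x":0,"y":0,"z":0,"turn":0,"fingers":4}
    - {"x":0,"y":0,"z":0,"turn":0,"fingers":4}

```text
clock: 35.38
position: [646.0, 52.1, 11.0]
ee_rot: [0.709, -0.705, 0.0, -0.0]
contact_force: [-1.9, -0.5, 3.6]
gripper_width: 47.7
```

Call:
servo_tool:
  rows:
    - {"x":0,"y":0,"z":0.1,"turn":0,"fingers":4}
    - {"x":0,"y":0,"z":0,"turn":0,"fingers":4}
    - {"x":0,"y":0,"z":0,"turn":0,"fingers":4}

```text
clock: 35.63
position: [646.0, 52.2, 11.0]
ee_rot: [0.709, -0.705, 0.0, -0.0]
contact_force: [-3.1, 0.6, 8.8]
gripper_width: 47.4
```

Seated on the floor. Releasing and lifting well clear.

Call:
servo_tool:
  rows:
    - {"x":0,"y":0,"z":0,"turn":0,"fingers":5.3}
    - {"x":0,"y":0,"z":0,"turn":0,"fingers":5.8}
    - {"x":0,"y":0,"z":0,"turn":0,"fingers":6}
    - {"x":0,"y":0,"z":0,"turn":0,"fingers":6}
    - {"x":0,"y":0,"z":-1,"turn":0,"fingers":6}
    - {"x":0,"y":0,"z":-2,"turn":0,"fingers":6}
    - {"x":0,"y":0,"z":-3,"turn":0,"fingers":6}
    - {"x":0,"y":0,"z":-3,"turn":0,"fingers":7}
    - {"x":0,"y":0,"z":-3,"turn":0,"fingers":8}
    - {"x":0,"y":0,"z":0,"turn":0,"fingers":8}

```text
clock: 36.47
position: [650.2, 52.8, 137.7]
ee_rot: [0.71, -0.704, 0.004, -0.006]
contact_force: [0.7, -0.3, 0.5]
gripper_width: 79.8
```

Call:
servo_tool:
  rows:
    - {"x":3,"y":3,"z":-1,"turn":0,"fingers":8}
    - {"x":2,"y":3,"z":-1,"turn":0,"fingers":8}
    - {"x":0,"y":3,"z":-2,"turn":0,"fingers":8}
    - {"x":0,"y":3,"z":-2,"turn":0,"fingers":8}
    - {"x":0,"y":3,"z":-2,"turn":0,"fingers":8}
    - {"x":0,"y":2,"z":-1,"turn":0,"fingers":8}
    - {"x":0,"y":0,"z":0,"turn":0,"fingers":8}
    - {"x":0,"y":0,"z":0,"turn":0,"fingers":8}

```text
clock: 37.13
position: [477.3, 2.5, 220.5]
ee_rot: [0.709, -0.705, 0.001, -0.002]
contact_force: [0.5, -0.0, 0.9]
gripper_width: 79.8
```

```bash
python3 - <<'E'
from bench import arm
from h import *
print(arm.read_state()["clock"])
for n in("side","top","wrist"):
    im,d=arm.get_image(n);m=arm.camera_model(n);cv2.imwrite(f"pics/{n}F.png",im[:,:,::-1])
    if n=="wrist":continue
    f=np.load(n+"0.npz");v,u=np.mgrid[:420,:560]
    for nm,(x0,x1,y0,y1) in dict(oiler=(370,450,-290,-215),stamp=(400,500,370,465)).items():
        o=[]
        for dd in(f["d"],d):
            W=world(m,u,v,dd);q=(dd>0)&(W[...,0]>x0)&(W[...,0]<x1)&(W[...,1]>y0)&(W[...,1]<y1)&(W[...,2]>8)&(W[...,2]<90)
            o.append(np.round(np.r_[W[q].mean(0),W[q][:,2].max(),q.sum()],1).tolist() if q.any() else None)
        print(n,nm,o)
E
```

```text
37.1333
side oiler [[402.2, -242.0, 34.2, 62.5, 177.0], [402.0, -241.7, 34.3, 64.0, 177.0]]
side stamp [[449.8, 423.1, 21.9, 51.7, 391.0], [450.1, 422.8, 21.9, 51.8, 384.0]]
top oiler [[403.7, -249.5, 37.9, 66.7, 132.0], [402.9, -249.5, 39.5, 68.2, 126.0]]
top stamp [[452.9, 414.2, 21.4, 53.3, 187.0], [452.8, 416.0, 22.2, 55.8, 183.0]]
```

View pics/sideF.png

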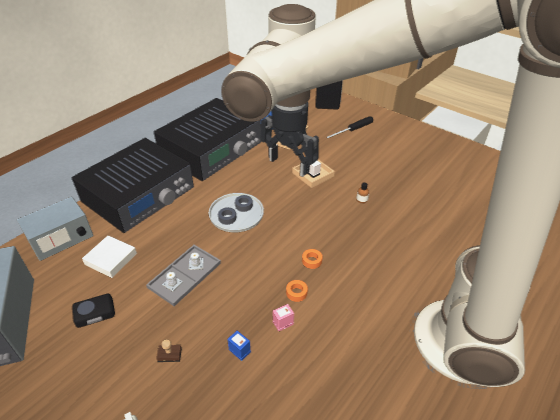

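View pics/topF.png

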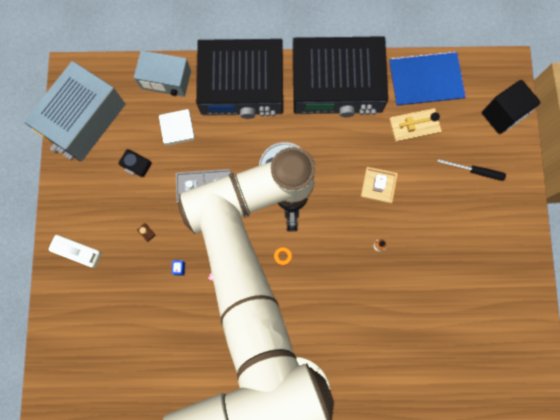

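View pics/wristF.png

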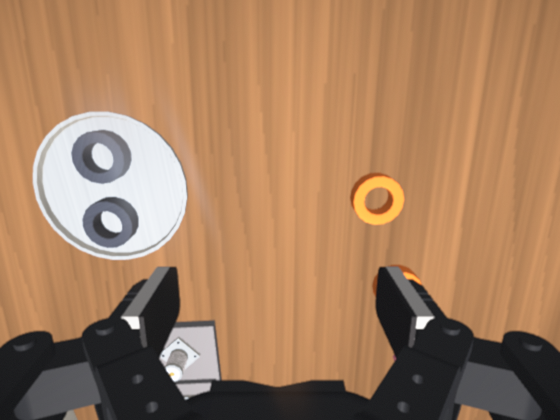

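The final views show both rings flat and side by side in the dish at (102,156) and (111,222) in the wrist view. In the side view, both sockets are in the tray at (172,280) and (196,262), and the relay is in the box at (314,170). The bottle and stamp have not moved beyond about 2 mm.

```bash
python3 -c "
from bench import arm
print(arm.job_done())"
```

```text
the job is handed in; nothing more can be done
None
```

All five parts are in their containers, and the job was handed in after about 37 s of the 128 s. No verdict was reported.

- **Sockets:** there is one in each tray compartment. The wrist camera put both within about 2 mm of the compartment centres, with tops at 37–38 mm (36 mm expected).
- **Relay:** it stands in the wooden box about 2 mm from the centre, with its top at 49 mm (48 mm expected).
- **Rings:** they lie flat in the dish, side by side, each about 33 mm from its centre. For the second ring, that distance comes from where the gripper let go. The last pictures show it lying flat, but I did not measure it again.
- **Setting down:** each part was lowered until the wrist force showed contact (4 to 9 N), then released.
- **Bottle and stamp:** both are upright and within 2 mm of their starting readings, which is about camera noise. I did not touch the orange rings or the blue and pink blocks.

**Measurements that disagreed:**
- The fixed cameras put the dish centre about 10 mm nearer the robot than the wrist camera. I used the wrist value because its fitted rim radius (75.6 mm) matched the given 76 mm.
- The top and side cameras differed by 3–5 mm, mostly in y, so I measured each part again with the wrist camera before grasping.
- The gripper read 2–3 mm less than the true widths (barrels, rings) and about 1 mm less on the relay.

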